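# Draw a filter cover down evenly with four wing nuts

## Task

Close the filter housing with its four wing nuts, working crosswise (a nut, then the one diagonally opposite, then the other pair): first give each nut about a twelfth of a turn, which leaves the cover partly down but off its seat, then go round crosswise again until the cover is fully home and flush and every nut is snug; go back over any that has gone slack. Never let the cover cock by more than about two degrees, turn the nuts by feel and do not overtighten them, do not press on the cover, and leave the other things on the bench alone.

Things in the scene. Friction and masses are not known exactly. Their poses are not given: they have to be found in the camera images.
- seat (a point): Centre of the machined top face of the fixed blue filter housing (144 mm square aluminium flange, top 70 mm above the bench; x and y run along the flange's sides, z up). The cover must come home on it. Four spring plungers hold the cover 4.5 mm up; together they push about 10 N at the start, growing to 31 N at home.
- cover: The loose steel cover, 140 mm square, 10 mm thick, about 0.45 kg, dark sight glass in its middle (stands 8 mm above the cover); origin at the centre of its underside, z up. Guided by two 8 mm dowels. It is home when its underside lies flat on the flange. At the start the centres of the four wings are 111 mm above the bench.
- nut1: Quick-thread wing nut 1, near left corner (near: towards the robot), (-50, +50) mm from the seat's centre in its x, y. Diagonal partner: nut 3. Origin on its axis; does not turn, sinks 6.0 mm per radian the wing is turned clockwise from above (tightens). Play before it bears on the resting cover: 0.4 to 2.4 mm, different for each nut, not visible, must be felt.
- wing1_grip (a point): Centre of the red wing of nut 1, 26 mm above the nut's origin: upright bar 36 mm long (x), 10 mm thick (y), 24 mm high, gripped across its thickness from above. Thread friction is 0.24 N m either way (stays where left; 4 rad in all), clamping adds 0.006 N m per N: up to +0.1 on the springs; at home it climbs about 0.8 per rad. Snug: +0.07 to 0.18 (12 to 30 N); above +0.23 (38 N): overtightened.
- nut2: Quick-thread wing nut 2, far left corner (near: towards the robot), (+50, +50) mm from the seat's centre in its x, y. Diagonal partner: nut 4. Origin on its axis; does not turn, sinks 6.0 mm per radian the wing is turned clockwise from above (tightens). Play before it bears on the resting cover: 0.4 to 2.4 mm, different for each nut, not visible, must be felt.
- wing2_grip (a point): Centre of the red wing of nut 2, 26 mm above the nut's origin: upright bar 36 mm long (x), 10 mm thick (y), 24 mm high, gripped across its thickness from above. Thread friction is 0.24 N m either way (stays where left; 4 rad in all), clamping adds 0.006 N m per N: up to +0.1 on the springs; at home it climbs about 0.8 per rad. Snug: +0.07 to 0.18 (12 to 30 N); above +0.23 (38 N): overtightened.
- nut3: Quick-thread wing nut 3, far right corner (near: towards the robot), (+50, -50) mm from the seat's centre in its x, y. Diagonal partner: nut 1. Origin on its axis; does not turn, sinks 6.0 mm per radian the wing is turned clockwise from above (tightens). Play before it bears on the resting cover: 0.4 to 2.4 mm, different for each nut, not visible, must be felt.
- wing3_grip (a point): Centre of the red wing of nut 3, 26 mm above the nut's origin: upright bar 36 mm long (x), 10 mm thick (y), 24 mm high, gripped across its thickness from above. Thread friction is 0.24 N m either way (stays where left; 4 rad in all), clamping adds 0.006 N m per N: up to +0.1 on the springs; at home it climbs about 0.8 per rad. Snug: +0.07 to 0.18 (12 to 30 N); above +0.23 (38 N): overtightened.
- nut4: Quick-thread wing nut 4, near right corner (near: towards the robot), (-50, -50) mm from the seat's centre in its x, y. Diagonal partner: nut 2. Origin on its axis; does not turn, sinks 6.0 mm per radian the wing is turned clockwise from above (tightens). Play before it bears on the resting cover: 0.4 to 2.4 mm, different for each nut, not visible, must be felt.
- wing4_grip (a point): Centre of the red wing of nut 4, 26 mm above the nut's origin: upright bar 36 mm long (x), 10 mm thick (y), 24 mm high, gripped across its thickness from above. Thread friction is 0.24 N m either way (stays where left; 4 rad in all), clamping adds 0.006 N m per N: up to +0.1 on the springs; at home it climbs about 0.8 per rad. Snug: +0.07 to 0.18 (12 to 30 N); above +0.23 (38 N): overtightened.
- seal_ring: Bystander, to be left alone: black rubber seal ring, 72 mm across, 6 mm thick, lying flat; origin at its underside.
- spare_nut: Bystander, to be left alone: spare wing nut, 38 mm high, red wing; origin at its underside.
- screwdriver: Bystander, to be left alone: screwdriver lying on the bench; origin at its underside.
- wrench: Bystander, to be left alone: wrench lying on the bench; origin at its underside.
- threadlock: Bystander, to be left alone: small blue bottle, 36 mm across, 85 mm high; origin at its underside.
- grease_jar: Bystander, to be left alone: yellow jar, 64 mm across, 60 mm high; origin at its underside.

How it is judged:
By the outcome, as a careful person would: the job done as asked, in the order asked, and still so for the second after the job is handed in, with the robot touching nothing.
It also fails if it takes over 72 s, if anything falls off the work surface, if the arm or the gripper's body presses on something with over 40 N, if the wrist force passes 120 N, or if a joint passes its speed limit or range.

## Robot

A 6-joint arm with a two-finger parallel gripper is mounted at the origin on the work surface. World frame = base frame: x ahead of the robot, y to its left, z up, the work surface at z = 0. Lengths are in m, angles in degrees, forces in N, time in s.
With the tool pointing down it reaches from about 0.375 to 0.9 m from the base axis. Payload 3.1 kg.
Tool frame: the origin (TCP) lies on the centre line of the jaws, within the pads' length; the fingertips stand 22 mm ahead of it and the grasp point (between the pads) lies 3 mm ahead of it; y points along the fingers, z is the direction in which the jaws open and shut, and the axes are right-handed (so a half turn about y gives the same grasp; the last joint's range is limited). The gripper opens to 87 mm and grips with 3 to 60 N. Pads are 19 mm wide; open, the fingers measure 117 mm over their backs; the gripper's body (75 mm by 190 mm) begins 51 mm behind the grasp point.
Start: joints at [67.065, 30.224, 82.088, -0, 67.689, -10.227], TCP at [0.137, 0.61, 0.219] pointing down, gripper open.
Joint ranges: [-176.69, 176.69], [-43.24, 126.21], [12.49, 139.97], [-82, 262], [0, 151.66], [-163.58, 163.58]. Speed limits (degrees/s): [159.86, 159.86, 180, 180, 180, 180].

## Interface

Orientations are given as a 3x3 rotation matrix whose columns are the frame's x, y, z axes.
In Python, from rig import bot gives the robot as it stands.
- The arm moves only by the tool jog_arm, never from a script. Its argument "motion" is one flat list of numbers, 6 for each row, row after row: the shift along the tool's x, y, z in mm, then the turn, a rotation vector about the tool's x, y, z in degrees. A call has 1 to 20 rows; each row is the pose to reach, as a shift and turn from the pose commanded when the call began, along the tool's axes at that moment; what a row does not reach only later rows make up. A row lasts 1/8 s, in which the tool goes at most 62.5 mm and 10.7 degrees, less where a joint would pass 70% of its speed; a pose out of reach is approached as far as the arm can. A call with a gripper value outside its range is refused whole. "gripper" is the opening, from 0 (shut) to 1 (fully open), set as the call begins (left out, the last holds). The fingers move at their own pace and stop on an object; the grip force is fixed at half the most. Time passes only in rows, so rows that repeat a pose let the fingers close. It gives the time, the measured TCP pose, the force and the opening at its end, in the units of the state.
- bot.read_state(): the state, without advancing time (a new reading comes with each control period).
- bot.capture(name): name is "scene" or "side" or "wrist"; returns (picture, depth): 384x512x3 uint8, red, green, blue; 384x512 float32, m along the optical axis (not along the pixel's ray), 0 where there is no reading.
- bot.get_calibration(name): a dict with "mtx" (3x3 intrinsics, pixels), "pose" (4x4, takes a point from camera to world coordinates); the wrist camera has in their place "hand_eye" (4x4, takes a point from camera to tool coordinates, whose origin is the TCP and whose axes are the tool frame's). Camera axes: x right, y up, looking along -z (the intrinsics and any distortion apply to the point x, -y, -z); pixel columns grow to the right and rows downward; lengths in m; the calibration is good to about 2 mm. A picture is of the moment at which its call begins: read the wrist's pose just before it. get_calibration takes no time and is no camera call.
- bot.hand_in(): hands the job in, once; it reports no verdict.
The state is a dict: "time_s": time; "joint_positions": joint angles; "qvel": joint speeds; "tau": joint torques, N m; "position": TCP position; "tcp_rot": TCP orientation; "force": force on the tool from outside, world axes, zero at the start; "moment": the same for the moment, N m; "opening": opening from 0.0 (shut) to 1.0 (fully open).
Only numpy, scipy, OpenCV 4.12 (cv2) and the standard library are available. Lean on these libraries where they do the work, as an engineer would, in place of code of your own. Each camera call takes 0.05 s, during which the arm holds its last target.

## Working session

There is one attempt and no reset: what is moved stays moved. The work goes in short steps, Python scripts to look and compute and a tool call to move; the robot and the scene stay as the last step left them, time stands still between calls to the robot, and variables do not carry over. Pictures are saved under pics/ and viewed, and the job is handed in when it is done.

Besides the shell and the picture viewer there is one more tool, called after "Emit:" in YAML: its name, and indented under it one key for each argument. jog_arm: Moves the arm, as the interface text tells. Its arguments: {"type":"object","properties":{"motion":{"type":"array","items":{"type":"number"}},"gripper":{"type":"number"}},"required":["motion"]}

```bash
ls; mkdir -p pics
python3 - <<'E'
from rig import bot
import cv2,numpy as np
s=bot.read_state()
for k,v in s.items(): print(k,np.round(v,4).tolist())
for n in ("scene","side","wrist"):
    c=bot.get_calibration(n); print(n,{k:np.round(v,4).tolist() for k,v in c.items()})
    p,d=bot.capture(n); cv2.imwrite(f"pics/{n}0.png",p[:,:,::-1]); np.savez(f"{n}0.npz",p=p,d=d)
E
```

```text
pics
time_s 0.0
joint_positions [67.0658, 30.2791, 82.1588, 0.0022, 67.6889, -10.2262]
qvel [-0.0314, 0.023, 0.0486, 0.0045, 0.0462, -0.0702]
tau [0.0002, -44.0042, -17.6589, 0.0633, 0.0582, -0.0001]
position [0.1371, 0.609, 0.2182]
tcp_rot [[0.9755, -0.0009, 0.22], [-0.22, -0.002, 0.9755], [-0.0004, -1.0, -0.0022]]
force [-0.1366, 0.8139, -0.4473]
moment [0.0013, -0.0011, 0.0178]
opening 1.0013
scene {'mtx': [[480.602, 0.0, 261.2304], [0.0, 480.602, 197.5779], [0.0, 0.0, 1.0]], 'pose': [[0.1067, -0.5856, 0.8035, 1.5774], [0.9943, 0.0634, -0.0859, -0.1306], [-0.0006, 0.8081, 0.589, 0.8419], [0.0, 0.0, 0.0, 1.0]]}
side {'mtx': [[361.5678, 0.0, 259.5872], [0.0, 361.5678, 187.1781], [0.0, 0.0, 1.0]], 'pose': [[-0.9944, 0.0449, -0.0955, 0.4186], [-0.1048, -0.529, 0.8421, 0.8507], [-0.0128, 0.8474, 0.5308, 0.6281], [0.0, 0.0, 0.0, 1.0]]}
wrist {'mtx': [[278.5167, 0.0, 252.5426], [0.0, 278.5167, 195.1495], [0.0, 0.0, 1.0]], 'hand_eye': [[0.0001, -0.9657, -0.2597, -0.0708], [-0.0008, 0.2597, -0.9657, -0.1658], [1.0, 0.0003, -0.0008, 0.0009], [0.0, 0.0, 0.0, 1.0]]}
```

View pics/scene0.png

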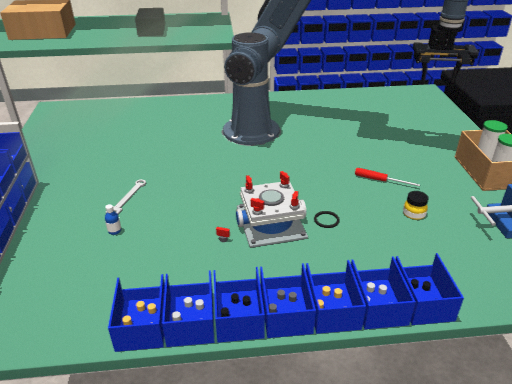

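View pics/side0.png

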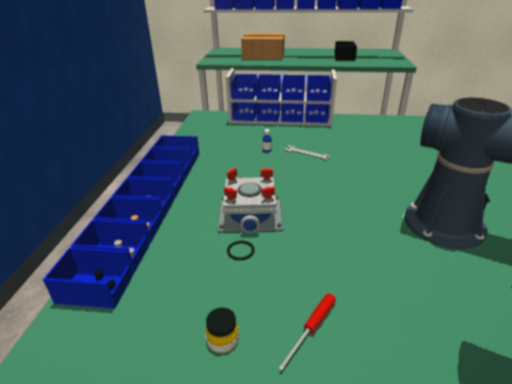

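```bash
cat > h.py <<'E'
import numpy as np,cv2
from rig import bot
def red(p):
    h=cv2.cvtColor(p,cv2.COLOR_RGB2HSV)
    m=((h[...,0]<8)|(h[...,0]>172))&(h[...,1]>150)&(h[...,2]>70)
    return m.astype(np.uint8)
def blobs(m,mn=15):
    n,l,s,c=cv2.connectedComponentsWithStats(m); return [(s[i,4],c[i],l==i) for i in range(1,n) if s[i,4]>=mn]
def ray(cal,uv,pose=None):
    T=cal["pose"] if pose is None else pose; K=cal["mtx"]
    d=np.array([(uv[0]-K[0,2])/K[0,0],-(uv[1]-K[1,2])/K[1,1],-1.]); return T[:3,3],T[:3,:3]@d
def plane(cal,uv,z,pose=None):
    o,d=ray(cal,uv,pose); return o+d*(z-o[2])/d[2]
def wristpose(s):
    T=np.eye(4);T[:3,:3]=s["tcp_rot"];T[:3,3]=s["position"];return T@bot.get_calibration("wrist")["hand_eye"]
E
python3 - <<'E'
from h import *
for n in ("scene","side"):
    f=np.load(n+"0.npz");c=bot.get_calibration(n)
    for a,uv,l in blobs(red(f["p"])):
        dd=f["d"][l]; o,d=ray(c,uv); print(n,a,uv.round(1),plane(c,uv,.111).round(4),(o+d*np.median(dd)).round(4))
E
```

```text
scene 246 [370.5 174.1] [0.503  0.2883 0.111 ] [0.3627 0.343  0.0156]
scene 93 [283.8 177.5] [0.494  0.0474 0.111 ] [0.4945 0.0473 0.1114]
scene 71 [248.4 182.4] [ 0.5074 -0.051   0.111 ] [ 0.5101 -0.0512  0.1129]
scene 75 [294.5 198.6] [0.5938 0.0608 0.111 ] [0.597  0.0602 0.1134]
scene 130 [256.8 203.9] [ 0.6061 -0.038   0.111 ] [ 0.6052 -0.0379  0.1103]
scene 106 [222.3 231.5] [ 0.7053 -0.1295  0.111 ] [ 0.606  -0.1294  0.0278]
side 80 [231.6 173.5] [ 0.5995 -0.0363  0.111 ] [ 0.5988 -0.033   0.1129]
side 95 [266.2 172.7] [ 0.5009 -0.0493  0.111 ] [ 0.5005 -0.045   0.1134]
side 105 [267.8 191.6] [0.4877 0.0505 0.111 ] [0.4873 0.0544 0.1135]
side 98 [229.9 192.6] [0.5868 0.0637 0.111 ] [0.586  0.0675 0.1135]
side 494 [319.9 312.3] [0.3648 0.4272 0.111 ] [0.3555 0.3543 0.022 ]
```

View pics/wrist0.png

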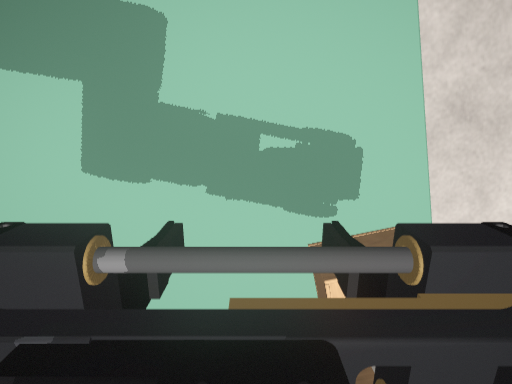

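Emit:
jog_arm:
  motion: [614,-22,-480,0,-20,0,614,-22,-480,0,-20,0,614,-22,-480,0,-20,0,614,-22,-480,0,-20,0,614,-22,-480,0,-20,0,614,-22,-480,0,-20,0,614,-22,-480,0,-20,0,614,-22,-480,0,-20,0,614,-22,-480,0,-20,0,614,-22,-480,0,-20,0,614,-22,-480,0,-20,0,614,-22,-480,0,-20,0,614,-22,-480,0,-20,0,614,-22,-480,0,-20,0,614,-22,-480,0,-20,0]
  gripper: 0.4

```text
time_s: 2.02
position: [0.6296, 0.0072, 0.2405]
tcp_rot: [[0.992, -0.002, -0.127], [0.127, 0.001, 0.992], [-0.002, -1.0, 0.001]]
force: [-0.6, -0.4, -0.1]
opening: 0.398
```

```bash
cat > look.py <<'E'
import sys
from h import *
s=bot.read_state(); n=sys.argv[1]
p,d=bot.capture("wrist"); s2=bot.read_state()
np.savez(n+".npz",p=p,d=d); 
T=wristpose(s); c=bot.get_calibration("wrist")
print(s["time_s"],np.round(s["position"],4),np.round(s["tcp_rot"],4).tolist(),np.round(s["force"],2),np.round(s["moment"],4),np.round(s["qvel"],2))
v=p.copy()
z=float(sys.argv[2]) if len(sys.argv)>2 else .123
for a,uv,l in blobs(red(p),60):
    r=cv2.minAreaRect(np.argwhere(l)[:,::-1].astype(np.float32)); o,dd=ray(c,uv,T)
    b=cv2.boxPoints(r); w=np.array([plane(c,q,z,T)[:2] for q in b])
    e1=w[1]-w[0];e2=w[2]-w[1];e=e1 if np.linalg.norm(e1)>np.linalg.norm(e2) else e2
    print(a,uv.round(1),"rect",np.round(r[0],1),np.round(r[1],1),"top pt",plane(c,r[0],z,T).round(4),"depthpt",(o+dd*np.median(d[l])).round(4),"sides",np.linalg.norm(e1).round(4),np.linalg.norm(e2).round(4),"ang",round(np.degrees(np.arctan2(e[1],e[0]))%180,1))
cv2.imwrite(f"pics/{n}.png",v[:,:,::-1])
E
python3 look.py w1
```

```text
2.025 [0.6296 0.0072 0.2405] [[0.9919, -0.0023, -0.1271], [0.1271, 0.001, 0.9919], [-0.0022, -1.0, 0.0012]] [-0.63 -0.42 -0.08] [ 0.0203 -0.0208 -0.0261] [ 1.18 -0.6   0.66 -0.13 -0.02 -0.12]
184 [208.1  37.8] rect [209.   40.5] [12. 25.] top pt [ 0.4944 -0.0492  0.123 ] depthpt [ 0.4923 -0.0501  0.1232] sides 0.0207 0.0109 ang 4.7
450 [316.5  47.8] rect [316.5  48.1] [40.4 15.3] top pt [0.488  0.0499 0.123 ] depthpt [0.4878 0.0498 0.1233] sides 0.0138 0.034 ang 15.0
189 [152.2 139.7] rect [152.2 139.7] [27.8  6.9] top pt [ 0.5907 -0.0977  0.123 ] depthpt [ 0.6    -0.1268  0.038 ] sides 0.0071 0.0265 ang 68.3
329 [311.  155.8] rect [311.1 156.4] [12.6 34.6] top pt [0.587  0.0629 0.123 ] depthpt [0.5864 0.0627 0.1233] sides 0.0341 0.013 ang 152.1
```

View pics/w1.png

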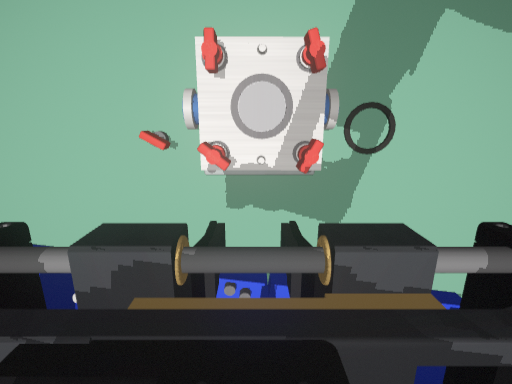

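```bash
cat > top.py <<'E'
import sys
from h import *
def tops(p,d,T,c,zc=.123,tol=.005):
    K=c["mtx"]; v,u=np.mgrid[:384,:512]
    P=np.stack([(u-K[0,2])/K[0,0]*d,-(v-K[1,2])/K[1,1]*d,-d],-1)@T[:3,:3].T+T[:3,3]
    h=cv2.cvtColor(p,cv2.COLOR_RGB2HSV); redish=((h[...,0]<12)|(h[...,0]>168))&(h[...,1]>110)
    m=redish&(d>0)&(abs(P[...,2]-zc)<tol)
    out=[]
    for a,uv,l in blobs(m.astype(np.uint8),40):
        q=P[l]; r=cv2.minAreaRect((q[:,:2]*1000).astype(np.float32))
        b=cv2.boxPoints(r);e1=b[1]-b[0];e2=b[2]-b[1];e=e1 if np.linalg.norm(e1)>np.linalg.norm(e2) else e2
        ang=np.degrees(np.arctan2(e[1],e[0]))
        w=np.linalg.eigh(np.cov(q[:,:2].T))[1][:,1]; a2=np.degrees(np.arctan2(w[1],w[0]))
        f=lambda x:round((x+90)%180-90,1)
        print(a,uv.round(1),"ctr",np.round(r[0],1),"mean",(q.mean(0)*1000).round(1),"size",np.round(r[1],1),"ang",f(ang),f(a2))
if __name__=="__main__":
    s=bot.read_state(); f=np.load(sys.argv[1]+".npz"); tops(f["p"],f["d"],wristpose(s),bot.get_calibration("wrist"))
E
python3 top.py w1
```

```text
488 [209.2  48.2] ctr [501.2 -48. ] mean [500.7 -48.2 123.2] size [34.7 13.9] ang 5.0 6.5
534 [316.1  49. ] ctr [488.3  50.5] mean [488.7  50.  123. ] size [35.4 14.8] ang 33.0 23.6
387 [310.6 155.9] ctr [587.  63.] mean [586.5  62.8 123.1] size [14.2 34.9] ang -30.8 -21.5
370 [213.  156.1] ctr [599.6 -35.7] mean [599.4 -35.5 123.1] size [35.4 14.2] ang 49.6 58.8
```

Run:
```python
from h import *
p=np.load("w1.npz")["p"][15:185,180:350,::-1]
cv2.imwrite("pics/w1z.png",cv2.resize(p,None,fx=3.5,fy=3.5,interpolation=cv2.INTER_CUBIC))
```

```text
(no output)
```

View pics/w1z.png

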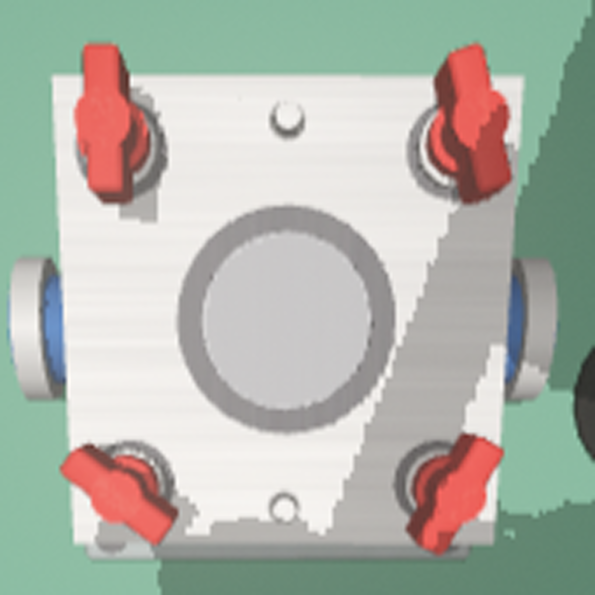

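```bash
cat > top.py <<'E'
import sys
from h import *
def cloud(d,T,c):
    K=c["mtx"]; v,u=np.mgrid[:384,:512]
    return np.stack([(u-K[0,2])/K[0,0]*d,-(v-K[1,2])/K[1,1]*d,-d],-1)@T[:3,:3].T+T[:3,3]
def tops(p,d,T,c,zc=.123,tol=.005,lo=.095):
    P=cloud(d,T,c)
    h=cv2.cvtColor(p,cv2.COLOR_RGB2HSV); redish=((h[...,0]<12)|(h[...,0]>168))&(h[...,1]>100)
    m=redish&(d>0)&(P[...,2]>lo)&(P[...,2]<.14)
    f=lambda x:round((x+90)%180-90,1)
    for a,uv,l in blobs(m.astype(np.uint8),40):
        zt=np.percentile(P[l][:,2],80)
        q=P[l&(P[...,2]>zt-.003)]*1000; ctr=(q[:,:2].min(0)+q[:,:2].max(0))/2
        for _ in range(5):
            r=q[:,:2]-ctr; far=np.linalg.norm(r,axis=1)>9
            w=np.linalg.svd(r[far])[2][0]; t=r@w; n=r@[-w[1],w[0]]
            F=abs(t)>9
            ctr=ctr+w*(t.max()+t.min())/2+np.array([-w[1],w[0]])*(n[F&(t>0)].mean()+n[F&(t<0)].mean())/2
        print(a,uv.round(1),"ztop",round(zt*1000,1),"ctr",ctr.round(1),"len",(t.max()-t.min()).round(1),"thk at ends",np.ptp(n[F]).round(1),"ang",f(np.degrees(np.arctan2(w[1],w[0]))))
    return P
if __name__=="__main__":
    s=bot.read_state(); f=np.load(sys.argv[1]+".npz"); P=tops(f["p"],f["d"],wristpose(s),bot.get_calibration("wrist"))
    for uv in [(230,80),(300,80),(240,130),(290,130)]: print(P[uv[1],uv[0]].round(4))
    print(np.round(s["moment"],4))
E
python3 top.py w1
```

```text
604 [210.5  49. ] ztop 123.8 ctr [501. -48.] len 34.9 thk at ends 9.4 ang 7.4
728 [313.9  50.7] ztop 123.7 ctr [488.4  50.2] len 36.0 thk at ends 10.4 ang 24.0
532 [308.7 155. ] ztop 123.8 ctr [586.9  62.9] len 35.2 thk at ends 9.4 ang -21.1
488 [214.1 154.8] ztop 123.7 ctr [599.6 -35.7] len 35.3 thk at ends 9.4 ang 58.8
[ 0.5207 -0.0297  0.0837]
[0.5111 0.0452 0.0848]
[ 0.5713 -0.0126  0.0902]
[0.5644 0.0431 0.0841]
[-0.0019 -0.0003 -0.0091]
```

```bash
cat > go.py <<'E'
# usage: go.py x y z yaw (mm,deg): print shift/turn in tool axes from the current pose
import sys
from h import *
s=bot.read_state(); R=np.array(s["tcp_rot"]); p=np.array(s["position"])*1000
yaw=np.degrees(np.arctan2(R[1,0],R[0,0]))
print("t",round(s["time_s"],2),"pos",p.round(1),"yaw",yaw.round(2),"y-axis",R[:,1].round(3),"F",np.round(s["force"],1),"M",np.round(s["moment"],3),"open",round(87*s["opening"],1),"j6",np.round(s["joint_positions"][5],1))
if len(sys.argv)>4:
    x,y,z,w=map(float,sys.argv[1:5]); print("shift",(R.T@(np.array([x,y,z])-p)).round(1),"turn y",round(-(w-yaw),1))
E
python3 go.py 488.4 50.2 155 24
```

```text
t 2.08 pos [629.5   7.6 240.8] yaw 7.35 y-axis [-0.002  0.001 -1.   ] F [-0.2 -0.9 -0. ] M [-0.002 -0.    -0.009] open 34.7 j6 -106.8
shift [-134.3   86.1   60.2] turn y -16.7
```

Emit:
jog_arm:
  motion: [-134.3,80,60.2,0,-16.7,0,-134.3,86,60.2,0,-16.7,0,-134.3,86,60.2,0,-16.7,0,-134.3,86,60.2,0,-16.7,0,-134.3,105,60.2,0,-16.7,0,-134.3,124,60.2,0,-16.7,0,-134.3,124,60.2,0,-16.7,0,-134.3,124,60.2,0,-16.7,0]

```text
time_s: 3.08
position: [0.4911, 0.0492, 0.118]
tcp_rot: [[0.913, 0.002, -0.407], [0.407, -0.0, 0.913], [0.002, -1.0, -0.001]]
force: [-0.2, 1.5, 0.1]
opening: 0.399
```

```bash
python3 go.py 488.4 50.2 117 24; python3 look.py w2 >/dev/null; python3 go.py
```

```text
t 3.08 pos [491.1  49.2 118. ] yaw 24.03 y-axis [ 0.002 -0.    -1.   ] F [-0.2  1.5  0.1] M [0.087 0.033 0.036] open 34.7 j6 -121.3
shift [-2.1  1.   2. ] turn y 0.0
t 3.12 pos [491.1  49.2 118.1] yaw 24.02 y-axis [ 0.002 -0.    -1.   ] F [-0.3 -0.3  0.4] M [0.078 0.037 0.024] open 34.6 j6 -121.3
```

View pics/w2.png

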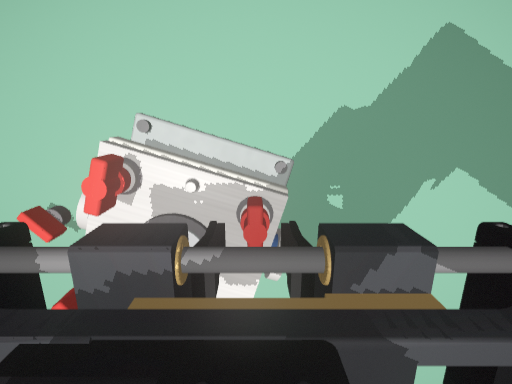

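Emit:
jog_arm:
  motion: [-2,1,2,0,0,0,-2,1,2,0,0,0]

```text
time_s: 3.38
position: [0.4871, 0.0501, 0.1165]
tcp_rot: [[0.914, 0.0, -0.407], [0.407, -0.0, 0.914], [0.0, -1.0, -0.0]]
force: [0.8, -0.6, -0.1]
opening: 0.399
```

```bash
python3 go.py 488.4 50.2 117 24
```

```text
t 3.38 pos [487.1  50.1 116.5] yaw 24.0 y-axis [ 0. -0. -1.] F [ 0.8 -0.6 -0.1] M [0.068 0.048 0.056] open 34.7 j6 -121.2
shift [ 1.2 -0.5 -0.5] turn y -0.0
```

Emit:
jog_arm:
  motion: [0,0,0,0,0,0,0,0,0,0,0,0,0,0,0,0,0,0,0,0,0,0,0,0]
  gripper: 0

```text
time_s: 3.88
position: [0.4877, 0.0494, 0.1162]
tcp_rot: [[0.913, 0.001, -0.407], [0.407, -0.001, 0.913], [0.0, -1.0, -0.001]]
force: [-0.3, -2.2, 0.1]
opening: 0.107
```

```bash
python3 go.py
```

```text
t 3.88 pos [487.7  49.4 116.2] yaw 24.03 y-axis [ 0.001 -0.001 -1.   ] F [-0.3 -2.2  0.1] M [-0.425  0.027  0.067] open 9.3 j6 -121.2
```

Emit:
jog_arm:
  motion: [0,0.5,0,0,5,0,0,1,0,0,10,0,0,1.6,0,0,15,0,0,2.1,0,0,20,0,0,2.6,0,0,25,0,0,3.1,0,0,30,0,0,3.1,0,0,30,0]

```text
time_s: 4.75
position: [0.4877, 0.0495, 0.1133]
tcp_rot: [[0.995, 0.001, 0.103], [-0.103, -0.001, 0.995], [0.001, -1.0, -0.001]]
force: [-0.1, -3.3, 2.3]
opening: 0.101
```

```bash
python3 go.py
```

```text
t 4.75 pos [487.7  49.5 113.3] yaw -5.89 y-axis [ 0.001 -0.001 -1.   ] F [-0.1 -3.3  2.3] M [-0.482  0.037  0.185] open 8.8 j6 -91.3
```

```bash
python3 go.py 599.6 -35.7 117 -121.2
```

```text
t 4.75 pos [487.7  49.5 113.3] yaw -5.89 y-axis [ 0.001 -0.001 -1.   ] F [-0.1 -3.3  2.3] M [-0.482  0.037  0.185] open 8.8 j6 -91.3
shift [120.1  -3.6 -73.3] turn y 115.3
```

Emit:
jog_arm:
  motion: [0,0,0,0,0,0,0,0,0,0,0,0,0,-44,0,0,0,0,60,-44,-37,0,60,0,120,-44,-73,0,115.3,0,120,-44,-73,0,115.3,0,120,-44,-73,0,115.3,0,120,-44,-73,0,115.3,0,120,-44,-73,0,115.3,0,120,-44,-73,0,115.3,0,120,-44,-73,0,115.3,0,120,-44,-73,0,115.3,0,120,-44,-73,0,115.3,0,120,-44,-73,0,115.3,0,120,-44,-73,0,115.3,0,120,-24,-73,0,115.3,0,120,-4,-73,0,115.3,0,120,-4,-73,0,115.3,0,120,-4,-73,0,115.3,0]
  gripper: 0.4

```text
time_s: 7.12
position: [0.5994, -0.0351, 0.1175]
tcp_rot: [[-0.519, 0.001, 0.855], [-0.855, 0.0, -0.519], [-0.0, -1.0, 0.001]]
force: [-0.0, 0.4, -0.7]
opening: 0.401
```

```bash
python3 go.py 599.6 -35.7 117 -121.2; python3 look.py w3 >/dev/null; python3 go.py; python3 top.py w3
```

```text
t 7.12 pos [599.4 -35.1 117.5] yaw -121.25 y-axis [ 0.001  0.    -1.   ] F [-0.   0.4 -0.7] M [-0.089  0.094  0.034] open 34.8 j6 17.2
shift [0.4 0.5 0.5] turn y -0.0
t 7.17 pos [599.6 -35.2 117.8] yaw -121.26 y-axis [ 0.001 -0.    -1.   ] F [0.5 0.8 0.6] M [-0.098  0.047  0.007] open 35.0 j6 17.2
1722 [148.5 110.3] ztop 123.8 ctr [587.7  62.4] len 35.5 thk at ends 10.0 ang -21.7
1459 [ 43.9 207.4] ztop 120.6 ctr [490.2  51.3] len 35.2 thk at ends 10.2 ang -10.6
945 [254.6 226.9] ztop 123.6 ctr [603.8 -30.4] len 22.1 thk at ends 13.1 ang 60.1
[6.377e-01 6.910e-02 1.000e-04]
[0.6945 0.0347 0.    ]
[0.6219 0.025  0.01  ]
[ 0.6637 -0.0007  0.0014]
[-0.098   0.0472  0.0075]
```

View pics/w3.png

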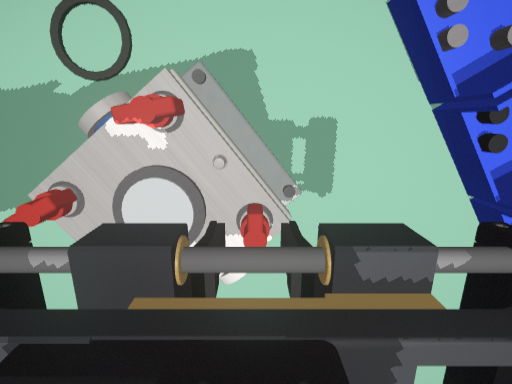

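Emit:
jog_arm:
  motion: [0,0,0,0,0,0,0,0,0,0,0,0,0,0,0,0,0,0,0,0,0,0,0,0,0,0.5,0,0,5,0,0,1,0,0,10,0,0,1.6,0,0,15,0,0,2.1,0,0,20,0,0,2.6,0,0,25,0,0,3.1,0,0,30,0,0,3.1,0,0,30,0]
  gripper: 0

```text
time_s: 8.55
position: [0.6008, -0.0362, 0.1147]
tcp_rot: [[-0.876, 0.004, 0.482], [-0.482, -0.002, -0.876], [-0.002, -1.0, 0.004]]
force: [2.6, -4.2, 1.4]
opening: 0.102
```

```bash
python3 go.py 586.9 62.9 117 -21.1
```

```text
t 8.55 pos [600.8 -36.2 114.7] yaw -151.2 y-axis [ 0.004 -0.002 -1.   ] F [ 2.6 -4.2  1.4] M [-0.699 -0.306  0.259] open 8.9 j6 47.2
shift [-35.6  -2.6 -93.5] turn y -130.1
```

Emit:
jog_arm:
  motion: [0,0,0,0,0,0,0,0,0,0,0,0,0,-43,0,0,0,0,-18,-43,-47,0,25,0,-35.6,-43,-93.5,0,49.9,0,-35.6,-43,-93.5,0,49.9,0,-35.6,-43,-93.5,0,49.9,0,-35.6,-43,-93.5,0,49.9,0,-35.6,-43,-93.5,0,49.9,0,-35.6,-22,-93.5,0,49.9,0,-35.6,-2.6,-93.5,0,49.9,0,-35.6,-2.6,-93.5,0,49.9,0,-35.6,-2.6,-93.5,0,49.9,0]
  gripper: 0.4

```text
time_s: 10.18
position: [0.5853, 0.0641, 0.1169]
tcp_rot: [[-0.933, -0.0, -0.361], [0.361, 0.0, -0.933], [0.0, -1.0, -0.0]]
force: [-0.2, -0.3, -0.6]
opening: 0.399
```

```bash
python3 go.py 586.9 62.9 117 -201.1;python3 look.py w4 >/dev/null;python3 top.py w4
```

```text
t 10.18 pos [585.3  64.1 116.9] yaw 158.84 y-axis [-0.  0. -1.] F [-0.2 -0.3 -0.6] M [-0.064  0.152  0.023] open 34.7 j6 106.5
shift [-1.9 -0.1  0.6] turn y 359.9
1740 [396.4 155.4] ztop 121.0 ctr [600.1 -35.7] len 36.2 thk at ends 10.1 ang 31.8
1057 [254.7 223.2] ztop 123.8 ctr [592.5  61. ] len 26.1 thk at ends 11.8 ang -20.9
768 [450.  286.4] ztop 123.4 ctr [503.3 -45.5] len 29.7 thk at ends 10.4 ang -1.4
[0.694  0.0462 0.0013]
[ 6.703e-01 -1.560e-02  1.000e-04]
[0.648  0.0544 0.0021]
[0.631  0.0096 0.0115]
[-0.0745  0.1586  0.0261]
```

View pics/w4.png

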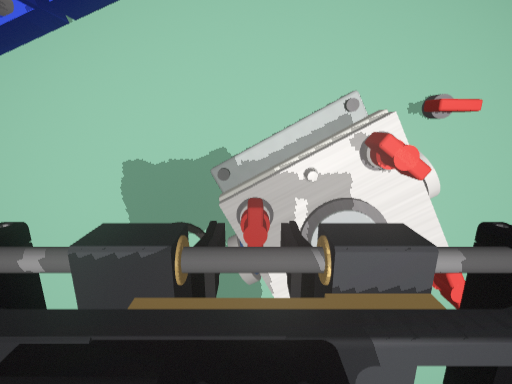

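Emit:
jog_arm:
  motion: [-1.5,0,0.5,0,0,0,-1.5,0,0.5,0,0,0,-1.5,0,0.5,0,0,0,-1.5,0,0.5,0,0,0,-1.5,0.5,0.5,0,5,0,-1.5,1,0.5,0,10,0,-1.5,1.6,0.5,0,15,0,-1.5,2.1,0.5,0,20,0,-1.5,2.6,0.5,0,25,0,-1.5,3.1,0.5,0,30,0,-1.5,3.1,0.5,0,30,0]
  gripper: 0

```text
time_s: 11.6
position: [0.5866, 0.0626, 0.1139]
tcp_rot: [[-0.628, 0.0, -0.778], [0.778, -0.001, -0.628], [-0.001, -1.0, 0.0]]
force: [-2.5, -2.0, 3.5]
opening: 0.102
```

```bash
python3 go.py 501 -48 117 -172.6
```

```text
t 11.6 pos [586.6  62.6 113.9] yaw 128.9 y-axis [ 0.    -0.001 -1.   ] F [-2.5 -2.   3.5] M [-0.405  0.383  0.195] open 8.9 j6 136.4
shift [-32.3  -3.  136.1] turn y 301.5
```

Emit:
jog_arm:
  motion: [0,0,0,0,0,0,0,0,0,0,0,0,0,-43,0,0,0,0,-16,-43,68,0,-25,0,-32.3,-43,136,0,-58.5,0,-32.3,-43,136,0,-58.5,0,-32.3,-43,136,0,-58.5,0,-32.3,-43,136,0,-58.5,0,-32.3,-43,136,0,-58.5,0,-32.3,-43,136,0,-58.5,0,-32.3,-22,136,0,-58.5,0,-32.3,-3,136,0,-58.5,0,-32.3,-3,136,0,-58.5,0,-32.3,-3,136,0,-58.5,0]
  gripper: 0.4

```text
time_s: 13.35
position: [0.5012, -0.0474, 0.1168]
tcp_rot: [[-0.992, 0.001, 0.126], [-0.126, -0.0, -0.992], [-0.001, -1.0, 0.0]]
force: [0.0, -1.0, 0.1]
opening: 0.402
```

```bash
python3 go.py 501 -48 117 -172.6;python3 look.py w5 >/dev/null;python3 top.py w5
```

```text
t 13.35 pos [501.2 -47.4 116.8] yaw -172.75 y-axis [ 0.001 -0.    -1.   ] F [ 0.  -1.   0.1] M [-0.049  0.18  -0.048] open 35.0 j6 64.6
shift [ 0.3 -0.2  0.6] turn y -0.1
1653 [255.9  67.4] ztop 121.1 ctr [599.6 -36.3] len 35.8 thk at ends 10.0 ang 31.4
2712 [83.1 70.1] ztop 120.9 ctr [586.8  62.1] len 35.8 thk at ends 10.4 ang -49.1top.py:18: RuntimeWarning: Mean of empty slice.
  ctr=ctr+w*(t.max()+t.min())/2+np.array([-w[1],w[0]])*(n[F&(t>0)].mean()+n[F&(t<0)].mean())/2
  ret = ret.dtype.type(ret / rcount)
Traceback (most recent call last):
  File "top.py", line 22, in <module>
    s=bot.read_state(); f=np.load(sys.argv[1]+".npz"); P=tops(f["p"],f["d"],wristpose(s),bot.get_calibration("wrist"))
                                                         ~~~~^^^^^^^^^^^^^^^^^^^^^^^^^^^^^^^^^^^^^^^^^^^^^^^^^^^^^^^^^
  File "top.py", line 19, in tops
    print(a,uv.round(1),"ztop",round(zt*1000,1),"ctr",ctr.round(1),"len",(t.max()-t.min()).round(1),"thk at ends",np.ptp(n[F]).round(1),"ang",f(np.degrees(np.arctan2(w[1],w[0]))))
                                                                                                                  ~~~~~~^^^^^^
ValueError: zero-size array to reduction operation maximum which has no identity
```

View pics/w5.png

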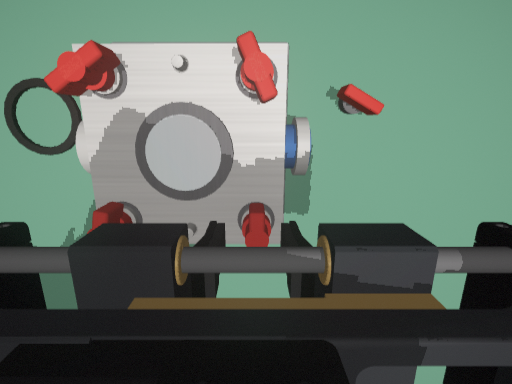

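Emit:
jog_arm:
  motion: [0,0,0.5,0,0,0,0,0,0.5,0,0,0,0,0,0.5,0,0,0,0,0,0.5,0,0,0,0,0.5,0.5,0,5,0,0,1,0.5,0,10,0,0,1.6,0.5,0,15,0,0,2.1,0.5,0,20,0,0,2.6,0.5,0,25,0,0,3.1,0.5,0,30,0,0,3.1,0.5,0,30,0]
  gripper: 0

```text
time_s: 14.78
position: [0.5014, -0.0499, 0.114]
tcp_rot: [[-0.923, 0.001, -0.384], [0.384, -0.004, -0.923], [-0.002, -1.0, 0.003]]
force: [-1.8, -6.2, 2.9]
opening: 0.106
```

```bash
python3 go.py 488.4 50.2 114 172.5
```

```text
t 14.78 pos [501.4 -49.9 114. ] yaw 157.41 y-axis [ 0.001 -0.004 -1.   ] F [-1.8 -6.2  2.9] M [-1.088  0.426  0.194] open 9.2 j6 94.5
shift [ 50.4  -0.4 -87.4] turn y -15.1
```

```bash
python3 go.py 460 18 240 172.5
```

```text
t 14.78 pos [501.4 -49.9 114. ] yaw 157.41 y-axis [ 0.001 -0.004 -1.   ] F [-1.8 -6.2  2.9] M [-1.088  0.426  0.194] open 9.2 j6 94.5
shift [  64.  -126.3  -46.4] turn y -15.1
```

Emit:
jog_arm:
  motion: [0,0,0,0,0,0,0,0,0,0,0,0,0,-50,0,0,0,0,64,-126,-46,0,-15,0,64,-126,-46,0,-15,0,64,-126,-46,0,-15,0,64,-126,-46,0,-15,0]
  gripper: 0.35

```text
time_s: 15.65
position: [0.4596, 0.0192, 0.2389]
tcp_rot: [[-0.991, -0.0, -0.134], [0.134, -0.0, -0.991], [0.0, -1.0, 0.0]]
force: [-0.0, -1.4, 0.1]
opening: 0.349
```

```bash
python3 go.py; python3 look.py w6; python3 top.py w6
```

```text
t 15.65 pos [459.6  19.2 238.9] yaw 172.28 y-axis [-0. -0. -1.] F [-0.  -1.4  0.1] M [-0.105  0.161  0.006] open 30.4 j6 86.2
15.65 [0.4596 0.0192 0.2389] [[-0.9909, -0.0001, -0.1343], [0.1343, -0.0001, -0.9909], [0.0001, -1.0, 0.0001]] [-0.   -1.45  0.07] [-0.1051  0.1613  0.0063] [-1.04  1.66 -0.05  0.03  0.22 -0.12]
473 [292.8  35.4] rect [293.   35.5] [38.9 16.3] top pt [ 0.5988 -0.0356  0.123 ] depthpt [ 0.5996 -0.0358  0.1203] sides 0.0136 0.034 ang 41.6
308 [359.   44.7] rect [357.5  45.6] [31.2 13.2] top pt [ 0.5826 -0.0932  0.123 ] depthpt [ 0.5992 -0.1264  0.0381] sides 0.0107 0.0289 ang 68.2
433 [190.   65.8] rect [189.9  65.7] [15.7 38. ] top pt [0.5866 0.062  0.123 ] depthpt [0.587  0.0624 0.1205] sides 0.0339 0.0139 ang 140.9
347 [314.9 141.5] rect [315.  141.5] [14.2 33.7] top pt [ 0.5015 -0.0481  0.123 ] depthpt [ 0.5013 -0.0485  0.1206] sides 0.0329 0.0139 ang 171.3
356 [220.8 166.6] rect [222. 167.] [32. 16.] top pt [0.4887 0.0479 0.123 ] depthpt [0.4888 0.0494 0.1199] sides 0.0161 0.0329 ang 171.1
175 [ 68.8 276.2] rect [ 65.  277.5] [ 9. 30.] top pt [0.3876 0.2455 0.123 ] depthpt [0.3398 0.3202 0.0256] sides 0.034 0.0117 ang 82.3
736 [290.9  38. ] ztop 120.1 ctr [599.2 -35.9] len 35.7 thk at ends 9.9 ang 31.3
687 [192.5  67.8] ztop 120.1 ctr [586.6  62.1] len 34.9 thk at ends 10.1 ang -48.9
536 [312.6 140.8] ztop 120.3 ctr [500.7 -48.7] len 34.6 thk at ends 10.2 ang -19.8
466 [221.5 165.8] ztop 120.2 ctr [487.9  49.7] len 35.2 thk at ends 9.4 ang -3.9
[0.5744 0.0289 0.084 ]
[ 0.5645 -0.0458  0.0822]
[0.5214 0.0257 0.0883]
[ 0.5137 -0.0297  0.0828]
[-0.0397  0.192  -0.0355]
```

View pics/w6.png

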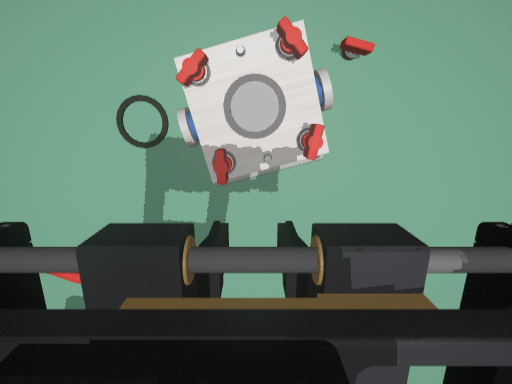

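```bash
cat > cover.py <<'E'
import sys
from h import *; from top import cloud
def cov(n,T):
    f=np.load(n+".npz");p,d=f["p"],f["d"];P=cloud(d,T,bot.get_calibration("wrist"))
    h=cv2.cvtColor(p,cv2.COLOR_RGB2HSV)
    th=np.radians(7.3);R=np.array([[np.cos(th),np.sin(th)],[-np.sin(th),np.cos(th)]])
    q=(P[...,:2]-[.5440,.0070])@R.T*1000; z=P[...,2]*1000
    r=np.hypot(q[...,0],q[...,1])
    m=(d>0)&(abs(q)<66).all(-1)&(r>38)&(h[...,1]<60)&(z>76)&(z<88)
    for sx in(-50,50):
        for sy in(-50,50): m&=np.hypot(q[...,0]-sx,q[...,1]-sy)>22
    for i in range(3):
        A=np.c_[q[m],np.ones(m.sum())];s,*_=np.linalg.lstsq(A,z[m],rcond=None)
        res=abs(np.c_[q.reshape(-1,2),np.ones(q.size//2)]@s-z.ravel()).reshape(z.shape); m&=res<2
    c=[(-50,50),(50,50),(50,-50),(-50,-50)]
    print(n,m.sum(),"centre top",s[2].round(2),"tilt deg",np.degrees(np.hypot(s[0],s[1])).round(2),"corner gap nuts1-4",[round(s[0]*a+s[1]*b+s[2]-80,2) for a,b in c],"rms",res[m].std().round(2))
if __name__=="__main__":
    T=wristpose(bot.read_state()); cov(sys.argv[1],T)
    if len(sys.argv)>2:
        # w1 pose
        E=np.eye(4);E[:3,:3]=[[0.9919,-0.0023,-0.1271],[0.1271,0.001,0.9919],[-0.0022,-1,0.0012]];E[:3,3]=[.6296,.0072,.2405];cov("w1",E@bot.get_calibration("wrist")["hand_eye"])
E
python3 cover.py w6 1
```

```text
w6 6562 centre top 82.49 tilt deg 0.17 corner gap nuts1-4 [np.float64(2.5), np.float64(2.69), np.float64(2.47), np.float64(2.28)] rms 0.44
w1 6540 centre top 84.82 tilt deg 0.09 corner gap nuts1-4 [np.float64(4.84), np.float64(4.71), np.float64(4.81), np.float64(4.94)] rms 0.43
```

```bash
cat > m.py <<'E'
from h import *
a=[]
for i in range(5):
    s=bot.read_state(); a.append([s["moment"][2],s["tau"][5]]+list(s["force"])); 
    if i<4: bot.capture("side")
a=np.array(a); print("Mz",a[:,0].round(3),"tau6",a[:,1].round(3),"mean",a.mean(0).round(3),"std",a.std(0).round(3))
E
python3 go.py 488 49.8 114 176.1; sed -i 's/range(5)/range(3)/;s/i<4/i<2/' m.py; python3 m.py
```

```text
t 15.7 pos [459.5  18.9 238.4] yaw 172.25 y-axis [-0.001  0.    -1.   ] F [-1.  -0.1 -0.4] M [-0.04   0.192 -0.036] open 30.5 j6 86.2
shift [-24.2 124.4 -34.4] turn y -3.9
Mz [-0.036  0.001  0.013] tau6 [0. 0. 0.] mean [-0.007  0.    -0.225 -0.188 -0.222] std [0.021 0.    0.539 0.234 0.242]
```

Emit:
jog_arm:
  motion: [-24,60,-34.4,0,-3.9,0,-24,82,-34.4,0,-3.9,0,-24,82,-34.4,0,-3.9,0,-24,103,-34.4,0,-3.9,0,-24,124.4,-34.4,0,-3.9,0,-24,124.4,-34.4,0,-3.9,0,-24,124.4,-34.4,0,-3.9,0]

```text
time_s: 16.68
position: [0.4888, 0.0496, 0.116]
tcp_rot: [[-0.998, 0.002, -0.067], [0.067, -0.0, -0.998], [-0.002, -1.0, 0.0]]
force: [-0.2, -0.5, 0.2]
opening: 0.353
```

```bash
sed -i 's/a\[:,1\].round(3)/a[:,1].round(4)/' m.py
cat >> go.py <<'E'
print("tau6",round(float(s["tau"][5]),4))
E
python3 go.py 488 49.8 114 176.1
```

```text
t 16.68 pos [488.8  49.6 116. ] yaw 176.15 y-axis [ 0.002 -0.    -1.   ] F [-0.2 -0.5  0.2] M [-0.039  0.178 -0.004] open 30.7 j6 86.6
shift [ 0.9  2.  -0.1] turn y 0.0
tau6 -0.0006
```

Emit:
jog_arm:
  motion: [1,2,0,0,0,0,1,2,0,0,0,0,1,2,0,0,0,0,1,2,0,0,0,0,1,2.5,0,0,5,0,1,3,0,0,10,0,1,3.5,0,0,15,0,1,4.1,0,0,20,0,1,4.1,0,0,20,0]
  gripper: 0

```text
time_s: 17.8
position: [0.4872, 0.0498, 0.1115]
tcp_rot: [[-0.915, 0.001, -0.403], [0.403, -0.001, -0.915], [-0.001, -1.0, 0.001]]
force: [-1.2, -2.8, 5.0]
opening: 0.107
```

```bash
python3 m.py; python3 go.py 599.6 -36 114 211.3
```

```text
Mz [0.192 0.125 0.199] tau6 [0.2883 0.202  0.1855] mean [ 0.172  0.225 -0.725 -2.814  5.161] std [0.033 0.045 0.391 0.071 0.294]
t 17.9 pos [487.2  49.8 111.4] yaw 156.27 y-axis [ 0.001 -0.001 -1.   ] F [-0.8 -2.9  4.9] M [-0.5    0.378  0.199] open 9.2 j6 106.6
shift [-137.4   -2.4   33.3] turn y -55.0
tau6 0.1855
```

Emit:
jog_arm:
  motion: [0,0,0,0,0,0,0,0,0,0,0,0,0,-43,0,0,0,0,-68,-43,16,0,-25,0,-137.4,-43,33.3,0,-55,0,-137.4,-43,33.3,0,-55,0,-137.4,-43,33.3,0,-55,0,-137.4,-43,33.3,0,-55,0,-137.4,-43,33.3,0,-55,0,-137.4,-22,33.3,0,-55,0,-137.4,-2.4,33.3,0,-55,0,-137.4,-2.4,33.3,0,-55,0,-137.4,-2.4,33.3,0,-55,0]
  gripper: 0.35

```text
time_s: 19.52
position: [0.5997, -0.0357, 0.1137]
tcp_rot: [[-0.856, 0.001, 0.517], [-0.517, -0.0, -0.856], [-0.001, -1.0, 0.0]]
force: [-0.1, 0.7, -0.4]
opening: 0.351
```

```bash
python3 go.py 599.6 -36 114 211.3
```

```text
t 19.52 pos [599.7 -35.7 113.7] yaw -148.87 y-axis [ 0.001 -0.    -1.   ] F [-0.1  0.7 -0.4] M [-0.067  0.119 -0.01 ] open 30.5 j6 44.8
shift [ 0.2 -0.3  0.2] turn y -360.2
tau6 0.0069
```

Emit:
jog_arm:
  motion: [0,0,0,0,0,0,0,0,0,0,0,0,0,0,0,0,0,0,0,0,0,0,0,0,0,0.5,0,0,5,0,0,1,0,0,10,0,0,1.4,0,0,14,0,0,1.7,0,0,17,0,0,2.1,0,0,20,0]
  gripper: 0

```text
time_s: 20.65
position: [0.6004, -0.0369, 0.1121]
tcp_rot: [[-0.981, 0.002, 0.194], [-0.194, -0.002, -0.981], [-0.002, -1.0, 0.003]]
force: [0.1, -3.6, 3.6]
opening: 0.105
```

```bash
python3 go.py 586.7 62.3 114 -228.9
```

```text
t 20.65 pos [600.4 -36.9 112.1] yaw -168.83 y-axis [ 0.002 -0.002 -1.   ] F [ 0.1 -3.6  3.6] M [-0.695  0.047  0.245] open 9.1 j6 64.8
shift [  -5.8   -2.2 -100. ] turn y 60.1
tau6 -0.0116
```

Emit:
jog_arm:
  motion: [0,0,0,0,0,0,0,0,0,0,0,0,0,-43,0,0,0,0,-3,-43,-50,0,30,0,-5.8,-43,-100,0,60,0,-5.8,-43,-100,0,60,0,-5.8,-43,-100,0,60,0,-5.8,-43,-100,0,60,0,-5.8,-43,-100,0,60,0,-5.8,-43,-100,0,60,0,-5.8,-22,-100,0,60,0,-5.8,-2.2,-100,0,60,0,-5.8,-2.2,-100,0,60,0,-5.8,-2.2,-100,0,60,0]
  gripper: 0.35

```text
time_s: 22.4
position: [0.5858, 0.0636, 0.1137]
tcp_rot: [[-0.659, 0.0, -0.752], [0.752, 0.0, -0.659], [-0.0, -1.0, -0.0]]
force: [-0.6, -1.0, 1.1]
opening: 0.349
```

```bash
python3 go.py 586.7 62.3 114 -228.9
```

```text
t 22.4 pos [585.8  63.6 113.7] yaw 131.25 y-axis [ 0.  0. -1.] F [-0.6 -1.   1.1] M [ 0.04   0.095 -0.028] open 30.3 j6 134.1
shift [-1.6 -0.3  0.2] turn y 360.1
tau6 -0.006
```

Emit:
jog_arm:
  motion: [-1.5,0,0,0,0,0,-1.5,0,0,0,0,0,-1.5,0,0,0,0,0,-1.5,0,0,0,0,0,-1.5,0.5,0,0,5,0,-1.5,1,0,0,10,0,-1.5,1.4,0,0,14,0,-1.5,1.7,0,0,17,0,-1.5,2.1,0,0,20,0]
  gripper: 0

```text
time_s: 23.52
position: [0.5869, 0.0623, 0.1121]
tcp_rot: [[-0.361, 0.001, -0.932], [0.932, -0.0, -0.361], [-0.001, -1.0, -0.001]]
force: [-0.3, -0.7, 4.6]
opening: 0.104
```

```bash
python3 go.py 500.9 -48.7 114 160.2
```

```text
t 23.52 pos [586.9  62.3 112.1] yaw 111.17 y-axis [ 0.001 -0.    -1.   ] F [-0.3 -0.7  4.6] M [0.069 0.263 0.244] open 9.1 j6 154.1
shift [-72.5  -2.  120.3] turn y -49.0
tau6 -0.013
```

Emit:
jog_arm:
  motion: [0,0,0,0,0,0,0,0,0,0,0,0,0,-43,0,0,0,0,-36,-43,60,0,-25,0,-72.5,-43,120,0,-49,0,-72.5,-43,120,0,-49,0,-72.5,-43,120,0,-49,0,-72.5,-43,120,0,-49,0,-72.5,-43,120,0,-49,0,-72.5,-22,120,0,-49,0,-72.5,-2,120,0,-49,0,-72.5,-2,120,0,-49,0,-72.5,-2,120,0,-49,0]
  gripper: 0.35

```text
time_s: 25.15
position: [0.5012, -0.0486, 0.1136]
tcp_rot: [[-0.941, 0.001, -0.339], [0.339, -0.0, -0.941], [-0.001, -1.0, -0.0]]
force: [0.3, 0.2, 0.0]
opening: 0.349
```

```bash
python3 go.py 500.9 -48.7 114 160.2
```

```text
t 25.15 pos [501.2 -48.6 113.6] yaw 160.15 y-axis [ 0.001 -0.    -1.   ] F [0.3 0.2 0. ] M [ 0.052  0.128 -0.02 ] open 30.4 j6 91.6
shift [ 0.3 -0.4  0.2] turn y -0.0
tau6 0.0056
```

Emit:
jog_arm:
  motion: [0,0,0,0,0,0,0,0,0,0,0,0,0,0,0,0,0,0,0,0,0,0,0,0,0,0.5,0,0,5,0,0,1,0,0,10,0,0,1.4,0,0,14,0,0,1.7,0,0,17,0,0,2.1,0,0,20,0]
  gripper: 0

```text
time_s: 26.28
position: [0.5008, -0.0498, 0.1119]
tcp_rot: [[-0.769, 0.0, -0.64], [0.64, -0.002, -0.769], [-0.002, -1.0, 0.002]]
force: [-3.2, -5.5, 6.2]
opening: 0.102
```

```bash
python3 go.py 460 18 240 157
```

```text
t 26.27 pos [500.8 -49.8 111.9] yaw 140.22 y-axis [ 0.    -0.002 -1.   ] F [-3.2 -5.5  6.2] M [-0.903  0.723  0.273] open 8.9 j6 111.6
shift [  74.5 -128.2  -25.8] turn y -16.8
tau6 -0.006
```

```bash
python3 go.py 466 38 240 157
```

```text
t 26.27 pos [500.8 -49.8 111.9] yaw 140.22 y-axis [ 0.    -0.002 -1.   ] F [-3.2 -5.5  6.2] M [-0.903  0.723  0.273] open 8.9 j6 111.6
shift [  82.7 -128.3  -45. ] turn y -16.8
tau6 -0.006
```

Emit:
jog_arm:
  motion: [0,0,0,0,0,0,0,0,0,0,0,0,0,-50,0,0,0,0,83,-128,-45,0,-17,0,83,-128,-45,0,-17,0,83,-128,-45,0,-17,0,83,-128,-45,0,-17,0]
  gripper: 0.35

```text
time_s: 27.15
position: [0.4659, 0.0393, 0.2388]
tcp_rot: [[-0.922, 0.0, -0.387], [0.387, 0.0, -0.922], [-0.0, -1.0, -0.0]]
force: [0.2, -0.3, -0.3]
opening: 0.351
```

```bash
python3 look.py w7 >/dev/null; python3 top.py w7; python3 cover.py w7; python3 go.py
```

```text
709 [271.6  30.6] ztop 118.2 ctr [599.2 -36.2] len 36.0 thk at ends 10.0 ang 13.8
630 [185.2  87.4] ztop 118.5 ctr [586.3  62.3] len 34.8 thk at ends 9.8 ang -66.3
557 [319.  124.1] ztop 118.5 ctr [500.7 -48.8] len 34.6 thk at ends 9.8 ang -37.4
434 [236.4 172.6] ztop 118.2 ctr [487.7  49.8] len 34.2 thk at ends 9.5 ang -22.1
[0.5795 0.0186 0.0805]
[ 0.5499 -0.051   0.0818]
[0.527  0.0293 0.0872]
[ 0.5049 -0.0225  0.0804]
[-0.0282  0.1444 -0.0294]
w7 6505 centre top 80.86 tilt deg 0.18 corner gap nuts1-4 [np.float64(0.8), np.float64(1.07), np.float64(0.91), np.float64(0.64)] rms 0.44
t 27.2 pos [465.8  38.8 238.3] yaw 157.15 y-axis [-0.001  0.    -1.   ] F [ 0.4  0.5 -0.4] M [-0.028  0.144 -0.029] open 30.6 j6 103.9
tau6 -0.0005
```

View pics/w7.png

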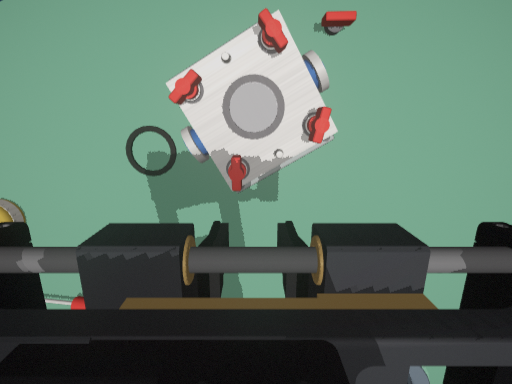

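```bash
python3 go.py 487.8 49.8 112 157.9
```

```text
t 27.2 pos [465.8  38.8 238.3] yaw 157.15 y-axis [-0.001  0.    -1.   ] F [ 0.4  0.5 -0.4] M [-0.028  0.144 -0.029] open 30.6 j6 103.9
shift [-16.2 126.3 -18.7] turn y -0.8
tau6 -0.0005
```

Emit:
jog_arm:
  motion: [-16,60,-18.7,0,-0.8,0,-16,85,-18.7,0,-0.8,0,-16,107,-18.7,0,-0.8,0,-16,128,-18.7,0,-0.8,0,-16,128,-18.7,0,-0.8,0,-16,128,-18.7,0,-0.8,0]

```text
time_s: 27.95
position: [0.4881, 0.0495, 0.1108]
tcp_rot: [[-0.927, -0.001, -0.376], [0.376, 0.0, -0.927], [0.001, -1.0, 0.0]]
force: [-0.5, 0.0, 0.8]
opening: 0.352
```

```bash
python3 go.py 487.8 49.8 112 157.9
```

```text
t 27.95 pos [488.1  49.5 110.8] yaw 157.92 y-axis [-0.001  0.    -1.   ] F [-0.5  0.   0.8] M [-0.06   0.156 -0.052] open 30.7 j6 104.8
shift [ 0.4 -1.2 -0.2] turn y 0.0
tau6 0.0002
```

Emit:
jog_arm:
  motion: [0,-1,0,0,0,0,0,-1,0,0,0,0,0,-1,0,0,0,0,0,-1,0,0,0,0,0,-0.7,0,0,3,0,0,-0.5,0,0,5,0,0,-0.3,0,0,7,0]
  gripper: 0

```text
time_s: 28.82
position: [0.488, 0.0495, 0.1122]
tcp_rot: [[-0.875, 0.001, -0.484], [0.484, -0.001, -0.875], [-0.001, -1.0, 0.001]]
force: [-1.8, -3.5, 6.7]
opening: 0.101
```

```bash
python3 go.py
```

```text
t 28.82 pos [488.   49.5 112.2] yaw 151.03 y-axis [ 0.001 -0.001 -1.   ] F [-1.8 -3.5  6.7] M [-0.707  0.515  0.215] open 8.8 j6 111.8
tau6 0.0256
```

Emit:
jog_arm:
  motion: [0,0.2,0,0,1.5,0]

```text
time_s: 28.95
position: [0.488, 0.0495, 0.112]
tcp_rot: [[-0.862, 0.001, -0.507], [0.507, -0.001, -0.862], [-0.001, -1.0, 0.001]]
force: [-2.9, -3.4, 7.2]
opening: 0.1
```

```bash
python3 go.py
```

```text
t 28.95 pos [488.   49.5 112. ] yaw 149.54 y-axis [ 0.001 -0.001 -1.   ] F [-2.9 -3.4  7.2] M [-0.707  0.595  0.213] open 8.7 j6 113.3
tau6 0.0828
```

Emit:
jog_arm:
  motion: [0,0.2,0,0,1.5,0]

```text
time_s: 29.08
position: [0.488, 0.0495, 0.1119]
tcp_rot: [[-0.848, 0.001, -0.529], [0.529, -0.001, -0.848], [-0.001, -1.0, 0.001]]
force: [-1.5, -3.8, 6.8]
opening: 0.098
```

```bash
python3 go.py
```

```text
t 29.07 pos [488.   49.5 111.9] yaw 148.04 y-axis [ 0.001 -0.001 -1.   ] F [-1.5 -3.8  6.8] M [-0.666  0.542  0.195] open 8.6 j6 114.8
tau6 0.0747
```

Emit:
jog_arm:
  motion: [0,0.2,0,0,2,0,0,0.4,0,0,4,0]

```text
time_s: 29.32
position: [0.488, 0.0495, 0.1115]
tcp_rot: [[-0.809, 0.001, -0.587], [0.587, -0.001, -0.809], [-0.001, -1.0, 0.001]]
force: [-1.4, -3.1, 7.6]
opening: 0.1
```

```bash
python3 go.py
```

```text
t 29.32 pos [488.   49.5 111.5] yaw 144.03 y-axis [ 0.001 -0.001 -1.   ] F [-1.4 -3.1  7.6] M [-0.694  0.549  0.247] open 8.7 j6 118.8
tau6 0.0393
```

Emit:
jog_arm:
  motion: [0,0.2,0,0,1.5,0]

```text
time_s: 29.45
position: [0.488, 0.0495, 0.1114]
tcp_rot: [[-0.794, 0.001, -0.608], [0.608, -0.001, -0.794], [-0.001, -1.0, 0.001]]
force: [-2.3, -3.7, 9.0]
opening: 0.1
```

```bash
python3 go.py
```

```text
t 29.45 pos [488.   49.5 111.4] yaw 142.54 y-axis [ 0.001 -0.001 -1.   ] F [-2.3 -3.7  9. ] M [-0.685  0.602  0.237] open 8.7 j6 120.3
tau6 0.1016
```

Emit:
jog_arm:
  motion: [0,0.1,0,0,1.5,0,0,0.2,0,0,3,0]

```text
time_s: 29.7
position: [0.488, 0.0495, 0.1112]
tcp_rot: [[-0.761, 0.001, -0.649], [0.649, -0.002, -0.761], [-0.001, -1.0, 0.001]]
force: [-1.4, -3.4, 8.2]
opening: 0.099
```

```bash
python3 go.py
```

```text
t 29.7 pos [488.   49.5 111.2] yaw 139.56 y-axis [ 0.001 -0.002 -1.   ] F [-1.4 -3.4  8.2] M [-0.644  0.558  0.223] open 8.6 j6 123.3
tau6 0.1168
```

Emit:
jog_arm:
  motion: [0,0.1,0,0,1.5,0]

```text
time_s: 29.82
position: [0.488, 0.0495, 0.1111]
tcp_rot: [[-0.744, 0.001, -0.668], [0.668, -0.002, -0.744], [-0.001, -1.0, 0.001]]
force: [-2.4, -3.4, 8.3]
opening: 0.101
```

```bash
python3 go.py
```

```text
t 29.82 pos [488.   49.5 111.1] yaw 138.06 y-axis [ 0.001 -0.002 -1.   ] F [-2.4 -3.4  8.3] M [-0.626  0.495  0.242] open 8.7 j6 124.8
tau6 0.1293
```

```bash
python3 - <<'E'
from h import *
p,d=bot.capture("wrist"); np.savez("w8.npz",p=p,d=d)
cv2.imwrite("pics/w8.png",cv2.resize(p[130:320,140:380,::-1],None,fx=3,fy=3,interpolation=cv2.INTER_CUBIC))
E
python3 top.py w8; python3 cover.py w8
```

```text
w8 17340 centre top 81.24 tilt deg 0.64 corner gap nuts1-4 [np.float64(0.49), np.float64(1.49), np.float64(1.98), np.float64(0.98)] rms 0.4top.py:18: RuntimeWarning: Mean of empty slice.
  ctr=ctr+w*(t.max()+t.min())/2+np.array([-w[1],w[0]])*(n[F&(t>0)].mean()+n[F&(t<0)].mean())/2
  ret = ret.dtype.type(ret / rcount)
Traceback (most recent call last):
  File "top.py", line 22, in <module>
    s=bot.read_state(); f=np.load(sys.argv[1]+".npz"); P=tops(f["p"],f["d"],wristpose(s),bot.get_calibration("wrist"))
                                                         ~~~~^^^^^^^^^^^^^^^^^^^^^^^^^^^^^^^^^^^^^^^^^^^^^^^^^^^^^^^^^
  File "top.py", line 19, in tops
    print(a,uv.round(1),"ztop",round(zt*1000,1),"ctr",ctr.round(1),"len",(t.max()-t.min()).round(1),"thk at ends",np.ptp(n[F]).round(1),"ang",f(np.degrees(np.arctan2(w[1],w[0]))))
                                                                                                                  ~~~~~~^^^^^^
ValueError: zero-size array to reduction operation maximum which has no identity
```

View pics/w8.png

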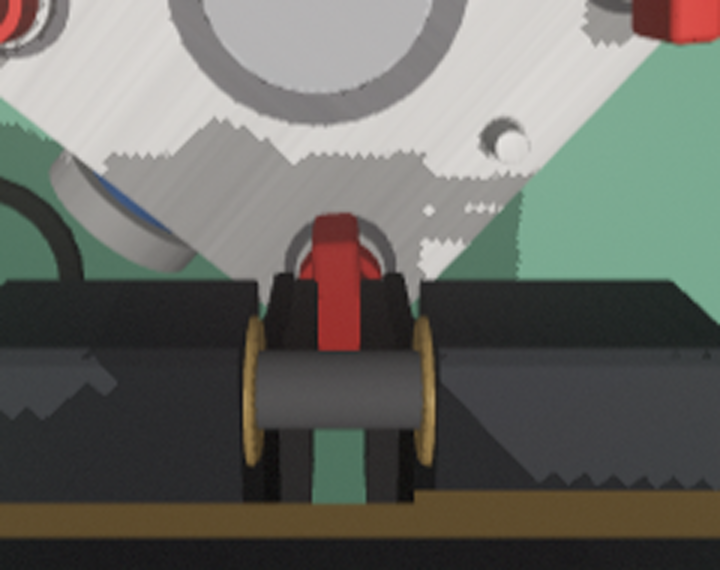

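```bash
python3 go.py 599.6 -36.2 112 193.8
```

```text
t 29.88 pos [488.   49.5 111.1] yaw 138.02 y-axis [ 0.001 -0.002 -1.   ] F [-2.4 -3.4  7.5] M [-0.618  0.567  0.288] open 8.7 j6 124.8
shift [-140.3   -0.7  -11. ] turn y -55.8
tau6 0.3107
```

Emit:
jog_arm:
  motion: [0,0,0,0,0,0,0,0,0,0,0,0,0,-43,0,0,0,0,-70,-43,-5,0,-25,0,-140.3,-43,-11,0,-55.8,0,-140.3,-43,-11,0,-55.8,0,-140.3,-43,-11,0,-55.8,0,-140.3,-43,-11,0,-55.8,0,-140.3,-43,-11,0,-55.8,0,-140.3,-22,-11,0,-55.8,0,-140.3,-0.7,-11,0,-55.8,0,-140.3,-0.7,-11,0,-55.8,0,-140.3,-0.7,-11,0,-55.8,0]
  gripper: 0.35

```text
time_s: 31.5
position: [0.6, -0.0355, 0.1113]
tcp_rot: [[-0.971, 0.001, 0.238], [-0.238, -0.0, -0.971], [-0.001, -1.0, 0.0]]
force: [-0.4, -0.0, 0.1]
opening: 0.352
```

```bash
python3 go.py 599.6 -36.2 112 193.8
```

```text
t 31.5 pos [600.  -35.5 111.3] yaw -166.25 y-axis [ 0.001 -0.    -1.   ] F [-0.4 -0.   0.1] M [-0.102  0.206  0.024] open 30.6 j6 62.2
shift [ 0.5 -0.7  0.6] turn y -360.1
tau6 0.0057
```

Emit:
jog_arm:
  motion: [0,0,0,0,0,0,0,0,0,0,0,0,0,0,0,0,0,0,0,0,0,0,0,0,0,0.4,0,0,4,0,0,0.8,0,0,8,0,0,1.0,0,0,10,0]
  gripper: 0

```text
time_s: 32.38
position: [0.6003, -0.0369, 0.1107]
tcp_rot: [[-0.998, 0.002, 0.066], [-0.066, -0.002, -0.998], [-0.002, -1.0, 0.002]]
force: [-0.2, -5.3, 3.6]
opening: 0.106
```

```bash
python3 go.py
```

```text
t 32.38 pos [600.3 -36.9 110.7] yaw -176.21 y-axis [ 0.002 -0.002 -1.   ] F [-0.2 -5.3  3.6] M [-1.065  0.201  0.216] open 9.3 j6 72.2
tau6 0.0988
```

Emit:
jog_arm:
  motion: [0,0.2,0,0,2,0]

```text
time_s: 32.5
position: [0.6003, -0.0369, 0.1105]
tcp_rot: [[-1.0, 0.002, 0.031], [-0.031, -0.002, -1.0], [-0.002, -1.0, 0.002]]
force: [-0.2, -5.7, 5.4]
opening: 0.107
```

```bash
python3 go.py
```

```text
t 32.5 pos [600.3 -36.9 110.5] yaw -178.2 y-axis [ 0.002 -0.002 -1.   ] F [-0.2 -5.7  5.4] M [-1.038  0.183  0.191] open 9.3 j6 74.2
tau6 0.0664
```

Emit:
jog_arm:
  motion: [0,0.2,0,0,2,0]

```text
time_s: 32.62
position: [0.6003, -0.0369, 0.1103]
tcp_rot: [[-1.0, 0.002, -0.003], [0.003, -0.002, -1.0], [-0.002, -1.0, 0.002]]
force: [-0.9, -5.3, 4.4]
opening: 0.105
```

```bash
python3 go.py
```

```text
t 32.62 pos [600.3 -36.9 110.3] yaw 179.81 y-axis [ 0.002 -0.002 -1.   ] F [-0.9 -5.3  4.4] M [-1.035  0.233  0.249] open 9.2 j6 76.2
tau6 0.0738
```

Emit:
jog_arm:
  motion: [0,0.2,0,0,2,0,0,0.4,0,0,4,0]

```text
time_s: 32.88
position: [0.6003, -0.037, 0.11]
tcp_rot: [[-0.997, 0.002, -0.073], [0.073, -0.003, -0.997], [-0.002, -1.0, 0.002]]
force: [-0.5, -5.8, 5.8]
opening: 0.102
```

```bash
python3 go.py
```

```text
t 32.88 pos [600.3 -37.  110. ] yaw 175.81 y-axis [ 0.002 -0.003 -1.   ] F [-0.5 -5.8  5.8] M [-1.031  0.225  0.224] open 8.9 j6 80.2
tau6 0.0883
```

Emit:
jog_arm:
  motion: [0,0.2,0,0,2,0]

```text
time_s: 33.0
position: [0.6003, -0.037, 0.1097]
tcp_rot: [[-0.994, 0.002, -0.108], [0.108, -0.003, -0.994], [-0.002, -1.0, 0.002]]
force: [-0.5, -5.0, 4.3]
opening: 0.105
```

```bash
python3 go.py;  python3 - <<'E'
from h import *
p,d=bot.capture("wrist"); np.savez("w9.npz",p=p,d=d)
E
python3 cover.py w9; python3 go.py
```

```text
t 33.0 pos [600.3 -37.  109.7] yaw 173.81 y-axis [ 0.002 -0.003 -1.   ] F [-0.5 -5.   4.3] M [-1.106  0.252  0.284] open 9.2 j6 82.2
tau6 0.093
w9 920 centre top 80.74 tilt deg 0.26 corner gap nuts1-4 [np.float64(0.45), np.float64(0.87), np.float64(1.02), np.float64(0.6)] rms 0.38
t 33.05 pos [600.3 -37.  109.8] yaw 173.76 y-axis [ 0.002 -0.003 -1.   ] F [-1.2 -5.3  4.7] M [-1.039  0.258  0.23 ] open 9.2 j6 82.2
tau6 0.3319
```

```bash
python3 go.py 586.5 62.5 112 -66.3
```

```text
t 33.05 pos [600.3 -37.  109.8] yaw 173.76 y-axis [ 0.002 -0.003 -1.   ] F [-1.2 -5.3  4.7] M [-1.039  0.258  0.23 ] open 9.2 j6 82.2
shift [ 24.6  -2.5 -97.4] turn y 240.1
tau6 0.3319
```

Emit:
jog_arm:
  motion: [0,0,0,0,0,0,0,0,0,0,0,0,0,-43,0,0,0,0,12,-43,-49,0,-60,0,24.6,-43,-97,0,-119.9,0,24.6,-43,-97,0,-119.9,0,24.6,-43,-97,0,-119.9,0,24.6,-43,-97,0,-119.9,0,24.6,-43,-97,0,-119.9,0,24.6,-43,-97,0,-119.9,0,24.6,-43,-97,0,-119.9,0,24.6,-43,-97,0,-119.9,0,24.6,-43,-97,0,-119.9,0,24.6,-43,-97,0,-119.9,0,24.6,-43,-97,0,-119.9,0,24.6,-43,-97,0,-119.9,0,24.6,-22,-97,0,-119.9,0,24.6,-2.5,-97,0,-119.9,0,24.6,-2.5,-97,0,-119.9,0,24.6,-2.5,-97,0,-119.9,0]
  gripper: 0.35

```text
time_s: 35.55
position: [0.5859, 0.0636, 0.1118]
tcp_rot: [[0.401, 0.001, 0.916], [-0.916, 0.0, 0.401], [0.0, -1.0, 0.001]]
force: [0.7, 0.2, 0.2]
opening: 0.351
```

```bash
python3 go.py 586.5 62.5 112 -66.3;  python3 - <<'E'
from h import *
p,d=bot.capture("wrist"); np.savez("w10.npz",p=p,d=d);cv2.imwrite("pics/w10.png",p[...,::-1])
E
python3 cover.py w10; python3 top.py w10 2>/dev/null
```

```text
t 35.55 pos [585.9  63.6 111.8] yaw -66.35 y-axis [ 0.001  0.    -1.   ] F [0.7 0.2 0.2] M [-0.098  0.004  0.013] open 30.5 j6 -28.3
shift [ 1.2 -0.2  0.1] turn y -0.1
tau6 0.0052
w10 4428 centre top 81.04 tilt deg 0.34 corner gap nuts1-4 [np.float64(0.71), np.float64(1.31), np.float64(1.36), np.float64(0.77)] rms 0.38
2096 [101.6 191.9] ztop 117.0 ctr [488.9  51.1] len 35.3 thk at ends 10.2 ang -37.6
933 [252.9 227.6] ztop 119.0 ctr [584.4  69.6] len 21.6 thk at ends 13.7 ang -65.6
```

View pics/w10.png

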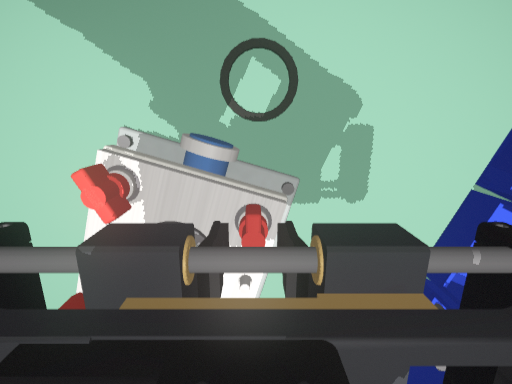

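Emit:
jog_arm:
  motion: [1,0,0,0,0,0,1,0,0,0,0,0,1,0,0,0,0,0,1,0,0,0,0,0,1,0.3,0,0,4,0,1,0.7,0,0,8,0,1,0.9,0,0,10,0]
  gripper: 0

```text
time_s: 36.48
position: [0.5867, 0.0627, 0.111]
tcp_rot: [[0.236, 0.002, 0.972], [-0.972, -0.0, 0.236], [0.0, -1.0, 0.002]]
force: [1.1, 0.8, 2.2]
opening: 0.105
```

```bash
python3 go.py
```

```text
t 36.48 pos [586.7  62.7 111. ] yaw -76.33 y-axis [ 0.002 -0.    -1.   ] F [1.1 0.8 2.2] M [ 0.115 -0.153  0.289] open 9.2 j6 -18.4
tau6 0.122
```

Emit:
jog_arm:
  motion: [0,0.2,0,0,2,0]

```text
time_s: 36.6
position: [0.5867, 0.0627, 0.1108]
tcp_rot: [[0.202, 0.002, 0.979], [-0.979, 0.0, 0.202], [0.0, -1.0, 0.002]]
force: [1.5, 2.1, 3.4]
opening: 0.104
```

```bash
python3 go.py
```

```text
t 36.6 pos [586.7  62.7 110.8] yaw -78.36 y-axis [ 0.002  0.    -1.   ] F [1.5 2.1 3.4] M [ 0.168 -0.145  0.26 ] open 9.0 j6 -16.4
tau6 0.0676
```

Emit:
jog_arm:
  motion: [0,0.2,0,0,2,0]

```text
time_s: 36.72
position: [0.5867, 0.0627, 0.1106]
tcp_rot: [[0.167, 0.002, 0.986], [-0.986, 0.0, 0.167], [0.0, -1.0, 0.002]]
force: [1.1, 1.4, 5.1]
opening: 0.104
```

```bash
python3 go.py
```

```text
t 36.73 pos [586.7  62.7 110.6] yaw -80.4 y-axis [ 0.002  0.    -1.   ] F [1.1 1.4 5.1] M [ 0.192 -0.244  0.267] open 9.1 j6 -14.4
tau6 0.0832
```

Emit:
jog_arm:
  motion: [0,0.2,0,0,2,0]

```text
time_s: 36.85
position: [0.5868, 0.0627, 0.1105]
tcp_rot: [[0.132, 0.002, 0.991], [-0.991, 0.0, 0.132], [0.0, -1.0, 0.002]]
force: [1.0, 1.4, 6.1]
opening: 0.102
```

```bash
python3 go.py
```

```text
t 36.85 pos [586.8  62.7 110.5] yaw -82.41 y-axis [ 0.002  0.    -1.   ] F [1.  1.4 6.1] M [ 0.292 -0.241  0.354] open 8.8 j6 -12.3
tau6 0.1024
```

Emit:
jog_arm:
  motion: [0,0.1,0,0,1,0]

```text
time_s: 36.98
position: [0.5868, 0.0627, 0.1104]
tcp_rot: [[0.115, 0.002, 0.993], [-0.993, 0.0, 0.115], [0.0, -1.0, 0.002]]
force: [2.0, 2.1, 6.2]
opening: 0.103
```

```bash
python3 go.py 500.8 -48.9 112 -37.4
```

```text
t 36.98 pos [586.8  62.7 110.4] yaw -83.39 y-axis [ 0.002  0.    -1.   ] F [2.  2.1 6.2] M [ 0.278 -0.164  0.293] open 9.0 j6 -11.4
shift [101.   -1.8 -98.3] turn y -46.0
tau6 0.2256
```

Emit:
jog_arm:
  motion: [0,0,0,0,0,0,0,0,0,0,0,0,0,-43,0,0,0,0,50,-43,-49,0,-23,0,101,-43,-98.3,0,-46,0,101,-43,-98.3,0,-46,0,101,-43,-98.3,0,-46,0,101,-43,-98.3,0,-46,0,101,-43,-98.3,0,-46,0,101,-22,-98.3,0,-46,0,101,-1.8,-98.3,0,-46,0,101,-1.8,-98.3,0,-46,0]
  gripper: 0.35

```text
time_s: 38.48
position: [0.4985, -0.0487, 0.1101]
tcp_rot: [[0.795, -0.005, 0.607], [-0.607, 0.001, 0.795], [-0.004, -1.0, -0.002]]
force: [-0.2, -0.1, 0.7]
opening: 0.349
```

```bash
python3 go.py 500.8 -48.9 112 -37.4
```

```text
t 38.48 pos [498.5 -48.7 110.1] yaw -37.37 y-axis [-0.005  0.001 -1.   ] F [-0.2 -0.1  0.7] M [-0.015 -0.005  0.03 ] open 30.4 j6 -71.0
shift [ 2.  -1.9  1.2] turn y 0.0
tau6 0.0058
```

Emit:
jog_arm:
  motion: [0,0,0,0,0,0,0,0,0,0,0,0,0,0,0,0,0,0,0,0,0,0,0,0,0,0.3,0,0,4,0,0,0.7,0,0,8,0,0,0.9,0,0,10,0]
  gripper: 0

```text
time_s: 39.35
position: [0.5003, -0.0496, 0.1115]
tcp_rot: [[0.678, 0.001, 0.735], [-0.735, -0.001, 0.678], [0.001, -1.0, -0.0]]
force: [-2.1, -0.5, 4.8]
opening: 0.101
```

```bash
python3 go.py
```

```text
t 39.35 pos [500.3 -49.6 111.5] yaw -47.3 y-axis [ 0.001 -0.001 -1.   ] F [-2.1 -0.5  4.8] M [-0.33   0.231  0.275] open 8.8 j6 -61.0
tau6 0.1304
```

Emit:
jog_arm:
  motion: [0,0.2,0,0,2,0]

```text
time_s: 39.48
position: [0.5004, -0.0496, 0.1113]
tcp_rot: [[0.652, 0.001, 0.758], [-0.758, -0.001, 0.652], [0.002, -1.0, -0.0]]
force: [-1.0, -0.9, 6.3]
opening: 0.103
```

```bash
python3 go.py
```

```text
t 39.48 pos [500.4 -49.6 111.3] yaw -49.28 y-axis [ 0.001 -0.001 -1.   ] F [-1.  -0.9  6.3] M [-0.349  0.235  0.257] open 9.0 j6 -59.0
tau6 0.0971
```

Emit:
jog_arm:
  motion: [0,0.2,0,0,2,0]

```text
time_s: 39.6
position: [0.5004, -0.0496, 0.1112]
tcp_rot: [[0.626, 0.001, 0.78], [-0.78, -0.001, 0.626], [0.002, -1.0, -0.0]]
force: [-1.2, -1.5, 7.2]
opening: 0.101
```

```bash
python3 go.py
```

```text
t 39.6 pos [500.4 -49.6 111.2] yaw -51.28 y-axis [ 0.001 -0.001 -1.   ] F [-1.2 -1.5  7.2] M [-0.284  0.353  0.298] open 8.8 j6 -57.1
tau6 0.1145
```

Emit:
jog_arm:
  motion: [0,0.2,0,0,2,0]

```text
time_s: 39.72
position: [0.5004, -0.0496, 0.111]
tcp_rot: [[0.598, 0.001, 0.801], [-0.801, -0.001, 0.598], [0.002, -1.0, -0.0]]
force: [-2.8, -0.9, 7.3]
opening: 0.105
```

```bash
python3 go.py
```

```text
t 39.73 pos [500.4 -49.6 111. ] yaw -53.27 y-axis [ 0.001 -0.001 -1.   ] F [-2.8 -0.9  7.3] M [-0.287  0.252  0.319] open 9.1 j6 -55.1
tau6 0.1321
```

Emit:
jog_arm:
  motion: [0,0.1,0,0,1,0]

```text
time_s: 39.85
position: [0.5004, -0.0496, 0.111]
tcp_rot: [[0.584, 0.001, 0.812], [-0.811, -0.001, 0.584], [0.002, -1.0, 0.0]]
force: [-2.3, -1.2, 5.8]
opening: 0.107
```

```bash
python3 go.py
```

```text
t 39.85 pos [500.4 -49.6 111. ] yaw -54.24 y-axis [ 0.001 -0.001 -1.   ] F [-2.3 -1.2  5.8] M [-0.304  0.324  0.343] open 9.3 j6 -54.1
tau6 0.2535
```

Emit:
jog_arm:
  motion: [0,0.1,0,0,1,0]

```text
time_s: 39.98
position: [0.5004, -0.0496, 0.1109]
tcp_rot: [[0.57, 0.001, 0.821], [-0.821, -0.001, 0.57], [0.002, -1.0, 0.0]]
force: [-2.1, -1.0, 6.6]
opening: 0.107
```

```bash
python3 go.py 543.5 85 240 -37.4; python3 go.py 488 49.7 110.5 -40
```

```text
t 39.98 pos [500.4 -49.6 110.9] yaw -55.23 y-axis [ 0.001 -0.001 -1.   ] F [-2.1 -1.   6.6] M [-0.257  0.427  0.349] open 9.3 j6 -53.1
shift [ -85.8 -129.2  112.2] turn y -17.8
tau6 0.2412
t 39.98 pos [500.4 -49.6 110.9] yaw -55.23 y-axis [ 0.001 -0.001 -1.   ] F [-2.1 -1.   6.6] M [-0.257  0.427  0.349] open 9.3 j6 -53.1
shift [-88.6   0.3  46.5] turn y -15.2
tau6 0.2412
```

Emit:
jog_arm:
  motion: [0,0,0,0,0,0,0,0,0,0,0,0,0,-43,0,0,0,0,-88.6,-43,46.5,0,-15.2,0,-88.6,-43,46.5,0,-15.2,0,-88.6,-43,46.5,0,-15.2,0,-88.6,-22,46.5,0,-15.2,0,-88.6,0.3,46.5,0,-15.2,0,-88.6,0.3,46.5,0,-15.2,0]
  gripper: 0.35

```text
time_s: 41.1
position: [0.4869, 0.0495, 0.1081]
tcp_rot: [[0.764, -0.004, 0.645], [-0.645, 0.0, 0.764], [-0.003, -1.0, -0.002]]
force: [0.4, -0.3, -0.2]
opening: 0.354
```

```bash
python3 go.py 488 49.7 110.5 -40
```

```text
t 41.1 pos [486.9  49.5 108.1] yaw -40.19 y-axis [-0.004  0.    -1.   ] F [ 0.4 -0.3 -0.2] M [ 0.002  0.08  -0.04 ] open 30.8 j6 -57.1
shift [ 0.7 -2.4  0.8] turn y -0.2
tau6 0.0004
```

Emit:
jog_arm:
  motion: [0,0,0,0,0,0,0,0,0,0,0,0,0,0,0,0,0,0,0,0,0,0,0,0,0,0.2,0,0,2,0,0,0.4,0,0,4,0]
  gripper: 0

```text
time_s: 41.85
position: [0.488, 0.0495, 0.1099]
tcp_rot: [[0.718, 0.001, 0.696], [-0.696, -0.001, 0.718], [0.001, -1.0, -0.001]]
force: [-2.0, -3.6, 7.4]
opening: 0.103
```

```bash
python3 go.py
```

```text
t 41.85 pos [488.   49.5 109.9] yaw -44.12 y-axis [ 0.001 -0.001 -1.   ] F [-2.  -3.6  7.4] M [-0.756  0.387  0.26 ] open 9.0 j6 -53.0
tau6 0.0912
```

Emit:
jog_arm:
  motion: [0,0.1,0,0,1.5,0]

```text
time_s: 41.98
position: [0.488, 0.0495, 0.1098]
tcp_rot: [[0.7, 0.001, 0.715], [-0.715, -0.001, 0.7], [0.001, -1.0, -0.001]]
force: [-2.1, -4.0, 6.9]
opening: 0.104
```

```bash
python3 go.py
```

```text
t 41.98 pos [488.   49.5 109.8] yaw -45.6 y-axis [ 0.001 -0.001 -1.   ] F [-2.1 -4.   6.9] M [-0.762  0.306  0.234] open 9.1 j6 -51.5
tau6 0.1631
```

Emit:
jog_arm:
  motion: [0,0.1,0,0,1.5,0]

```text
time_s: 42.1
position: [0.488, 0.0495, 0.1097]
tcp_rot: [[0.681, 0.001, 0.732], [-0.732, -0.001, 0.681], [0.002, -1.0, -0.001]]
force: [-2.2, -3.6, 7.1]
opening: 0.103
```

```bash
python3 go.py
```

```text
t 42.1 pos [488.   49.5 109.7] yaw -47.09 y-axis [ 0.001 -0.001 -1.   ] F [-2.2 -3.6  7.1] M [-0.8    0.357  0.376] open 9.0 j6 -50.1
tau6 0.1665
```

Emit:
jog_arm:
  motion: [0,0.1,0,0,1,0]

```text
time_s: 42.22
position: [0.488, 0.0495, 0.1097]
tcp_rot: [[0.668, 0.001, 0.744], [-0.744, -0.002, 0.668], [0.002, -1.0, -0.001]]
force: [-1.6, -4.7, 7.8]
opening: 0.102
```

```bash
python3 go.py
```

```text
t 42.23 pos [488.   49.5 109.7] yaw -48.08 y-axis [ 0.001 -0.002 -1.   ] F [-1.6 -4.7  7.8] M [-0.792  0.372  0.31 ] open 8.9 j6 -49.1
tau6 0.2305
```

Emit:
jog_arm:
  motion: [0,0.1,0,0,1,0]

```text
time_s: 42.35
position: [0.488, 0.0495, 0.1096]
tcp_rot: [[0.655, 0.001, 0.756], [-0.756, -0.002, 0.655], [0.002, -1.0, -0.001]]
force: [-2.0, -4.2, 8.7]
opening: 0.103
```

```bash
python3 go.py
```

```text
t 42.35 pos [488.   49.5 109.6] yaw -49.07 y-axis [ 0.001 -0.002 -1.   ] F [-2.  -4.2  8.7] M [-0.877  0.407  0.329] open 9.0 j6 -48.1
tau6 0.2286
```

Emit:
jog_arm:
  motion: [0,0.1,0,0,1,0]

```text
time_s: 42.48
position: [0.488, 0.0495, 0.1095]
tcp_rot: [[0.642, 0.001, 0.767], [-0.767, -0.002, 0.642], [0.002, -1.0, -0.001]]
force: [-1.6, -4.1, 8.2]
opening: 0.102
```

```bash
python3 go.py 599.8 -36.4 110 -5;python3 - <<'E'
from h import *
p,d=bot.capture("wrist"); np.savez("w11.npz",p=p,d=d);cv2.imwrite("pics/w11.png",p[...,::-1])
E
python3 cover.py w11
```

```text
t 42.48 pos [488.   49.5 109.5] yaw -50.07 y-axis [ 0.001 -0.002 -1.   ] F [-1.6 -4.1  8.2] M [-0.813  0.511  0.345] open 8.9 j6 -47.1
shift [137.6  -0.3  30.6] turn y -45.1
tau6 0.2371
w11 112 centre top 79.24 tilt deg 1.0 corner gap nuts1-4 [np.float64(0.12), np.float64(0.11), np.float64(-1.64), np.float64(-1.62)] rms 0.37
```

View pics/w11.png

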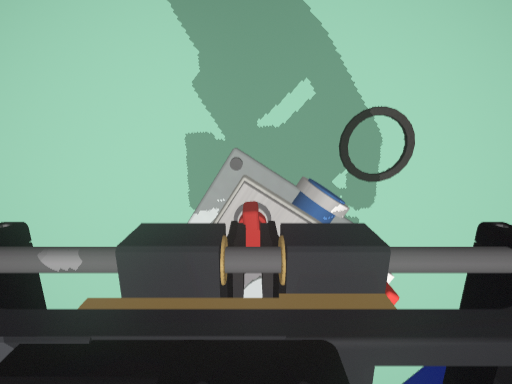

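Emit:
jog_arm:
  motion: [0,0,0,0,0,0,0,0,0,0,0,0,0,-43,0,0,0,0,69,-43,15,0,-23,0,137.6,-43,30.6,0,-45,0,137.6,-43,30.6,0,-45,0,137.6,-43,30.6,0,-45,0,137.6,-43,30.6,0,-45,0,137.6,-43,30.6,0,-45,0,137.6,-22,30.6,0,-45,0,137.6,-1.5,30.6,0,-45,0,137.6,-1.5,30.6,0,-45,0,137.6,-1.5,30.6,0,-45,0]
  gripper: 0.35

```text
time_s: 44.15
position: [0.6, -0.0357, 0.1108]
tcp_rot: [[0.996, 0.001, 0.09], [-0.09, -0.0, 0.996], [0.001, -1.0, -0.0]]
force: [-0.5, -0.5, 0.5]
opening: 0.352
```

```bash
python3 go.py 599.8 -36.4 110 -5;python3 - <<'E'
from h import *
p,d=bot.capture("wrist"); np.savez("w12.npz",p=p,d=d);cv2.imwrite("pics/w12.png",p[...,::-1])
E
python3 cover.py w12; python3 top.py w12 2>/dev/null
```

```text
t 44.15 pos [600.  -35.7 110.8] yaw -5.14 y-axis [ 0.001 -0.    -1.   ] F [-0.5 -0.5  0.5] M [ 0.074  0.01  -0.031] open 30.6 j6 -98.9
shift [-0.1  0.8 -0.8] turn y -0.1
tau6 0.0066
w12 16380 centre top 80.64 tilt deg 0.11 corner gap nuts1-4 [np.float64(0.56), np.float64(0.74), np.float64(0.71), np.float64(0.53)] rms 0.4
2173 [387.9  29.2] ztop 116.8 ctr [489.3  49.7] len 35.3 thk at ends 11.1 ang -49.1
1983 [212.3  69.7] ztop 118.1 ctr [501.3 -48.7] len 35.3 thk at ends 10.3 ang -51.4
1891 [404.3 199.5] ztop 117.8 ctr [586.6  62.2] len 35.9 thk at ends 10.3 ang -80.2
995 [249.8 225.3] ztop 117.3 ctr [593.9 -36. ] len 24.2 thk at ends 12.6 ang -3.7
[ 0.5051 -0.04    0.094 ]
[0.5076 0.0047 0.0817]
[ 0.5357 -0.0376  0.0806]
[ 0.5385 -0.0043  0.0878]
[ 0.0419  0.0093 -0.0608]
```

View pics/w12.png

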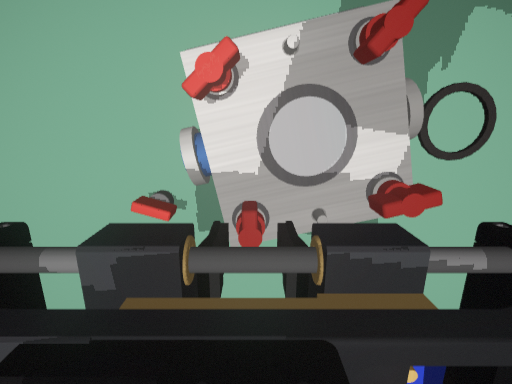

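Emit:
jog_arm:
  motion: [0,0.5,-0.5,0,0,0,0,0.5,-0.5,0,0,0,0,0.5,-0.5,0,0,0,0,0.5,-0.5,0,0,0,0,0.7,-0.5,0,2,0,0,0.9,-0.5,0,4,0]
  gripper: 0

```text
time_s: 44.95
position: [0.5998, -0.037, 0.1097]
tcp_rot: [[0.987, 0.001, 0.16], [-0.16, -0.001, 0.987], [0.001, -1.0, -0.001]]
force: [-1.0, -3.9, 4.8]
opening: 0.102
```

```bash
python3 go.py
```

```text
t 44.95 pos [599.8 -37.  109.7] yaw -9.21 y-axis [ 0.001 -0.001 -1.   ] F [-1.  -3.9  4.8] M [-0.759  0.295  0.257] open 8.9 j6 -94.9
tau6 0.0428
```

Emit:
jog_arm:
  motion: [0,0.1,0,0,1.5,0]

```text
time_s: 45.08
position: [0.5998, -0.037, 0.1096]
tcp_rot: [[0.983, 0.001, 0.185], [-0.185, -0.001, 0.983], [0.001, -1.0, -0.001]]
force: [-1.6, -4.5, 4.6]
opening: 0.103
```

```bash
python3 go.py
```

```text
t 45.08 pos [599.8 -37.  109.6] yaw -10.69 y-axis [ 0.001 -0.001 -1.   ] F [-1.6 -4.5  4.6] M [-0.874  0.262  0.28 ] open 9.0 j6 -93.4
tau6 0.119
```

Emit:
jog_arm:
  motion: [0,0.1,0,0,1.5,0]

```text
time_s: 45.2
position: [0.5998, -0.037, 0.1095]
tcp_rot: [[0.977, 0.001, 0.211], [-0.211, -0.001, 0.977], [0.001, -1.0, -0.001]]
force: [-0.9, -5.4, 4.8]
opening: 0.102
```

```bash
python3 go.py
```

```text
t 45.2 pos [599.8 -37.  109.5] yaw -12.18 y-axis [ 0.001 -0.001 -1.   ] F [-0.9 -5.4  4.8] M [-0.85   0.331  0.258] open 8.8 j6 -91.9
tau6 0.1181
```

Emit:
jog_arm:
  motion: [0,0.1,0,0,1.5,0]

```text
time_s: 45.32
position: [0.5998, -0.037, 0.1094]
tcp_rot: [[0.972, 0.001, 0.236], [-0.236, -0.001, 0.972], [0.001, -1.0, -0.001]]
force: [-1.3, -4.8, 4.6]
opening: 0.107
```

```bash
python3 go.py
```

```text
t 45.33 pos [599.8 -37.  109.4] yaw -13.67 y-axis [ 0.001 -0.001 -1.   ] F [-1.3 -4.8  4.6] M [-0.866  0.334  0.329] open 9.3 j6 -90.4
tau6 0.1324
```

Emit:
jog_arm:
  motion: [0,0.1,0,0,1.5,0]

```text
time_s: 45.45
position: [0.5998, -0.037, 0.1093]
tcp_rot: [[0.965, 0.001, 0.262], [-0.262, -0.001, 0.965], [0.001, -1.0, -0.001]]
force: [-1.0, -6.0, 5.1]
opening: 0.102
```

```bash
python3 go.py
```

```text
t 45.45 pos [599.8 -37.  109.3] yaw -15.17 y-axis [ 0.001 -0.001 -1.   ] F [-1.  -6.   5.1] M [-0.921  0.27   0.262] open 8.9 j6 -88.9
tau6 0.1467
```

Emit:
jog_arm:
  motion: [0,0.1,0,0,1,0]

```text
time_s: 45.58
position: [0.5998, -0.037, 0.1093]
tcp_rot: [[0.961, 0.001, 0.278], [-0.278, -0.001, 0.961], [0.001, -1.0, -0.001]]
force: [-1.8, -4.7, 6.5]
opening: 0.098
```

```bash
python3 go.py
```

```text
t 45.58 pos [599.8 -37.  109.3] yaw -16.15 y-axis [ 0.001 -0.001 -1.   ] F [-1.8 -4.7  6.5] M [-0.923  0.361  0.26 ] open 8.5 j6 -87.9
tau6 0.2113
```

Emit:
jog_arm:
  motion: [0,0.1,0,0,1,0]

```text
time_s: 45.7
position: [0.5998, -0.037, 0.1092]
tcp_rot: [[0.956, 0.001, 0.295], [-0.295, -0.001, 0.956], [0.001, -1.0, -0.001]]
force: [-1.4, -5.3, 6.0]
opening: 0.105
```

```bash
python3 go.py
```

```text
t 45.7 pos [599.8 -37.  109.2] yaw -17.15 y-axis [ 0.001 -0.001 -1.   ] F [-1.4 -5.3  6. ] M [-0.895  0.322  0.251] open 9.1 j6 -86.9
tau6 0.2098
```

Emit:
jog_arm:
  motion: [0,0.15,0,0,1.5,0]

```text
time_s: 45.82
position: [0.5998, -0.037, 0.1091]
tcp_rot: [[0.947, 0.001, 0.32], [-0.32, -0.001, 0.947], [0.001, -1.0, -0.001]]
force: [-1.7, -5.6, 7.5]
opening: 0.104
```

```bash
python3 go.py
```

```text
t 45.83 pos [599.8 -37.  109.1] yaw -18.65 y-axis [ 0.001 -0.001 -1.   ] F [-1.7 -5.6  7.5] M [-0.973  0.348  0.326] open 9.0 j6 -85.4
tau6 0.1669
```

Emit:
jog_arm:
  motion: [0,0.15,0,0,1.5,0]

```text
time_s: 45.95
position: [0.5998, -0.037, 0.109]
tcp_rot: [[0.939, 0.001, 0.345], [-0.345, -0.001, 0.939], [0.001, -1.0, -0.001]]
force: [-2.1, -4.6, 6.6]
opening: 0.109
```

```bash
python3 go.py
```

```text
t 45.95 pos [599.8 -37.  109. ] yaw -20.15 y-axis [ 0.001 -0.001 -1.   ] F [-2.1 -4.6  6.6] M [-0.887  0.314  0.326] open 9.5 j6 -83.9
tau6 0.1908
```

Emit:
jog_arm:
  motion: [0,0.15,0,0,1.5,0]

```text
time_s: 46.08
position: [0.5998, -0.037, 0.1089]
tcp_rot: [[0.929, 0.001, 0.369], [-0.369, -0.001, 0.929], [0.001, -1.0, -0.001]]
force: [-2.3, -4.3, 7.4]
opening: 0.108
```

```bash
python3 go.py
```

```text
t 46.08 pos [599.8 -37.  108.9] yaw -21.65 y-axis [ 0.001 -0.001 -1.   ] F [-2.3 -4.3  7.4] M [-0.861  0.383  0.346] open 9.4 j6 -82.4
tau6 0.2043
```

```bash
python3 go.py 586.7 62.3 110 -80.5
```

```text
t 46.08 pos [599.8 -37.  108.9] yaw -21.65 y-axis [ 0.001 -0.001 -1.   ] F [-2.3 -4.3  7.4] M [-0.861  0.383  0.346] open 9.4 j6 -82.4
shift [-48.8  -1.2  87.5] turn y 58.8
tau6 0.2043
```

Emit:
jog_arm:
  motion: [0,0,0,0,0,0,0,0,0,0,0,0,0,-43,0,0,0,0,-24,-43,44,0,29,0,-48.8,-43,87.5,0,58.8,0,-48.8,-43,87.5,0,58.8,0,-48.8,-43,87.5,0,58.8,0,-48.8,-43,87.5,0,58.8,0,-48.8,-43,87.5,0,58.8,0,-48.8,-22,87.5,0,58.8,0,-48.8,-2,87.5,0,58.8,0,-48.8,-2,87.5,0,58.8,0,-48.8,-2,87.5,0,58.8,0]
  gripper: 0.35

```text
time_s: 47.7
position: [0.5866, 0.0635, 0.1103]
tcp_rot: [[0.166, 0.0, 0.986], [-0.986, 0.001, 0.166], [-0.001, -1.0, 0.0]]
force: [0.6, 0.4, -0.6]
opening: 0.347
```

```bash
python3 go.py 586.7 62.3 110 -80.5;python3 - <<'E'
from h import *
p,d=bot.capture("wrist"); np.savez("w13.npz",p=p,d=d);cv2.imwrite("pics/w13.png",p[...,::-1])
E
python3 cover.py w13; python3 top.py w13 2>/dev/null
```

```text
t 47.7 pos [586.6  63.5 110.3] yaw -80.42 y-axis [ 0.     0.001 -1.   ] F [ 0.6  0.4 -0.6] M [-0.129  0.019  0.004] open 30.2 j6 -14.3
shift [ 1.2  0.3 -0.1] turn y 0.1
tau6 0.001
w13 3137 centre top 80.59 tilt deg 0.11 corner gap nuts1-4 [np.float64(0.5), np.float64(0.69), np.float64(0.68), np.float64(0.49)] rms 0.37
```

Emit:
jog_arm:
  motion: [1,0,0,0,0,0,1,0,0,0,0,0,1,0,0,0,0,0,1,0,0,0,0,0,1,0.15,0,0,1.5,0,1,0.3,0,0,3,0]
  gripper: 0

```text
time_s: 48.5
position: [0.587, 0.062, 0.1105]
tcp_rot: [[0.114, 0.001, 0.993], [-0.993, -0.0, 0.114], [0.0, -1.0, 0.001]]
force: [0.7, 0.7, 5.1]
opening: 0.106
```

```bash
python3 go.py
```

```text
t 48.5 pos [587.   62.  110.5] yaw -83.46 y-axis [ 0.001 -0.    -1.   ] F [0.7 0.7 5.1] M [-0.068  0.066  0.276] open 9.3 j6 -11.3
tau6 0.1626
```

Emit:
jog_arm:
  motion: [0,0.15,0,0,1.5,0]

```text
time_s: 48.62
position: [0.587, 0.062, 0.1104]
tcp_rot: [[0.088, 0.001, 0.996], [-0.996, -0.0, 0.088], [0.0, -1.0, 0.001]]
force: [-0.6, 0.8, 5.1]
opening: 0.105
```

```bash
python3 go.py
```

```text
t 48.62 pos [587.   62.  110.4] yaw -84.96 y-axis [ 0.001 -0.    -1.   ] F [-0.6  0.8  5.1] M [-0.052  0.122  0.287] open 9.1 j6 -9.8
tau6 0.1662
```

Emit:
jog_arm:
  motion: [0,0.15,0,0,1.5,0]

```text
time_s: 48.75
position: [0.587, 0.062, 0.1103]
tcp_rot: [[0.062, 0.001, 0.998], [-0.998, -0.0, 0.062], [0.0, -1.0, 0.001]]
force: [0.9, -0.0, 5.8]
opening: 0.103
```

```bash
python3 go.py
```

```text
t 48.75 pos [587.   62.  110.3] yaw -86.46 y-axis [ 0.001 -0.    -1.   ] F [ 0.9 -0.   5.8] M [-0.055  0.159  0.239] open 9.0 j6 -8.3
tau6 0.1818
```

Emit:
jog_arm:
  motion: [0,0.15,0,0,1.5,0]

```text
time_s: 48.88
position: [0.587, 0.062, 0.1102]
tcp_rot: [[0.036, 0.001, 0.999], [-0.999, -0.0, 0.036], [0.0, -1.0, 0.001]]
force: [0.4, 0.4, 6.4]
opening: 0.105
```

```bash
python3 go.py
```

```text
t 48.88 pos [587.   62.  110.2] yaw -87.95 y-axis [ 0.001 -0.    -1.   ] F [0.4 0.4 6.4] M [-0.073  0.129  0.32 ] open 9.2 j6 -6.8
tau6 0.1954
```

Emit:
jog_arm:
  motion: [0,0.15,0,0,1.5,0]

```text
time_s: 49.0
position: [0.587, 0.062, 0.1101]
tcp_rot: [[0.01, 0.001, 1.0], [-1.0, -0.0, 0.01], [0.0, -1.0, 0.001]]
force: [-0.9, 0.5, 7.5]
opening: 0.107
```

```bash
python3 go.py
```

```text
t 49.0 pos [587.   62.  110.1] yaw -89.45 y-axis [ 0.001 -0.    -1.   ] F [-0.9  0.5  7.5] M [-0.027  0.151  0.341] open 9.3 j6 -5.3
tau6 0.2088
```

Emit:
jog_arm:
  motion: [0,0.15,0,0,1.5,0]

```text
time_s: 49.12
position: [0.5871, 0.062, 0.11]
tcp_rot: [[-0.016, 0.001, 1.0], [-1.0, -0.0, -0.016], [0.0, -1.0, 0.001]]
force: [-0.7, 1.0, 6.9]
opening: 0.108
```

```bash
python3 go.py
```

```text
t 49.12 pos [587.1  62.  110. ] yaw -90.94 y-axis [ 0.001 -0.    -1.   ] F [-0.7  1.   6.9] M [-0.018  0.132  0.386] open 9.4 j6 -3.8
tau6 0.2222
```

```bash
python3 go.py 500.7 -49 110 -52.5
```

```text
t 49.12 pos [587.1  62.  110. ] yaw -90.94 y-axis [ 0.001 -0.    -1.   ] F [-0.7  1.   6.9] M [-0.018  0.132  0.386] open 9.4 j6 -3.8
shift [ 1.124e+02 -1.000e-01 -8.450e+01] turn y -38.4
tau6 0.2222
```

Emit:
jog_arm:
  motion: [0,0,0,0,0,0,0,0,0,0,0,0,0,-43,0,0,0,0,56,-43,-42,0,-19,0,112.4,-43,-84.5,0,-38.4,0,112.4,-43,-84.5,0,-38.4,0,112.4,-43,-84.5,0,-38.4,0,112.4,-43,-84.5,0,-38.4,0,112.4,-22,-84.5,0,-38.4,0,112.4,-2,-84.5,0,-38.4,0,112.4,-2,-84.5,0,-38.4,0,112.4,-2,-84.5,0,-38.4,0]
  gripper: 0.35

```text
time_s: 50.62
position: [0.5007, -0.0489, 0.1114]
tcp_rot: [[0.608, 0.0, 0.794], [-0.794, -0.0, 0.608], [0.0, -1.0, 0.0]]
force: [0.0, 0.1, -0.3]
opening: 0.354
```

```bash
python3 go.py 500.7 -49 110 -52.5
```

```text
t 50.62 pos [500.7 -48.9 111.4] yaw -52.54 y-axis [ 0. -0. -1.] F [ 0.   0.1 -0.3] M [-0.121  0.04   0.011] open 30.8 j6 -55.8
shift [ 0.1  1.4 -0.1] turn y -0.0
tau6 0.0075
```

Emit:
jog_arm:
  motion: [0,0,0,0,0,0,0,0,0,0,0,0,0,0,0,0,0,0,0,0,0,0,0,0,0,0.15,0,0,1.5,0,0,0.3,0,0,3,0]
  gripper: 0

```text
time_s: 51.38
position: [0.5002, -0.0494, 0.1114]
tcp_rot: [[0.566, -0.0, 0.824], [-0.824, -0.001, 0.566], [0.001, -1.0, -0.001]]
force: [-2.3, -1.5, 7.5]
opening: 0.107
```

```bash
python3 go.py
```

```text
t 51.38 pos [500.2 -49.4 111.4] yaw -55.53 y-axis [-0.    -0.001 -1.   ] F [-2.3 -1.5  7.5] M [-0.359  0.416  0.294] open 9.3 j6 -52.8
tau6 0.1639
```

Emit:
jog_arm:
  motion: [0,0.15,0,0,1.5,0]

```text
time_s: 51.5
position: [0.5003, -0.0494, 0.1113]
tcp_rot: [[0.545, 0.0, 0.839], [-0.839, -0.001, 0.545], [0.001, -1.0, -0.001]]
force: [-2.3, -1.5, 6.9]
opening: 0.101
```

```bash
python3 go.py
```

```text
t 51.5 pos [500.3 -49.4 111.3] yaw -57.01 y-axis [ 0.    -0.001 -1.   ] F [-2.3 -1.5  6.9] M [-0.326  0.462  0.341] open 8.8 j6 -51.3
tau6 0.2041
```

Emit:
jog_arm:
  motion: [0,0.15,0,0,1.5,0]

```text
time_s: 51.62
position: [0.5003, -0.0494, 0.1112]
tcp_rot: [[0.522, 0.0, 0.853], [-0.853, -0.001, 0.522], [0.001, -1.0, -0.0]]
force: [-2.4, -1.5, 7.5]
opening: 0.102
```

```bash
python3 go.py
```

```text
t 51.62 pos [500.3 -49.4 111.2] yaw -58.5 y-axis [ 0.    -0.001 -1.   ] F [-2.4 -1.5  7.5] M [-0.354  0.464  0.312] open 8.9 j6 -49.8
tau6 0.2153
```

Emit:
jog_arm:
  motion: [0,0.15,0,0,1.5,0]

```text
time_s: 51.75
position: [0.5003, -0.0494, 0.1111]
tcp_rot: [[0.5, 0.0, 0.866], [-0.866, -0.001, 0.5], [0.001, -1.0, -0.0]]
force: [-2.6, -1.9, 7.3]
opening: 0.102
```

```bash
python3 go.py 488.2 49.7 109.5 -49
```

```text
t 51.75 pos [500.3 -49.4 111.1] yaw -60.0 y-axis [ 0.    -0.001 -1.   ] F [-2.6 -1.9  7.3] M [-0.33   0.492  0.338] open 8.8 j6 -48.3
shift [-91.8   1.5  39.1] turn y -11.0
tau6 0.2279
```

Emit:
jog_arm:
  motion: [0,0,0,0,0,0,0,0,0,0,0,0,0,-43,0,0,0,0,-91.8,-43,39.1,0,-11,0,-91.8,-43,39.1,0,-11,0,-91.8,-43,39.1,0,-11,0,-91.8,-22,39.1,0,-11,0,-91.8,0,39.1,0,-11,0,-91.8,0,39.1,0,-11,0,-91.8,0,39.1,0,-11,0]
  gripper: 0.35

```text
time_s: 53.0
position: [0.4889, 0.0495, 0.1106]
tcp_rot: [[0.655, 0.001, 0.755], [-0.755, -0.0, 0.655], [0.0, -1.0, 0.0]]
force: [0.3, -0.5, -0.7]
opening: 0.351
```

```bash
python3 go.py 488.2 49.7 109.5 -49
```

```text
t 53.0 pos [488.9  49.5 110.6] yaw -49.06 y-axis [ 0.001 -0.    -1.   ] F [ 0.3 -0.5 -0.7] M [-0.101  0.002  0.015] open 30.5 j6 -48.2
shift [-0.6  1.1 -0.4] turn y -0.1
tau6 -0.0009
```

Emit:
jog_arm:
  motion: [0,0,0,0,0,0,0,0,0,0,0,0,0,0,0,0,0,0,0,0,0,0,0,0,0,0.15,0,0,1.5,0,0,0.3,0,0,3,0]
  gripper: 0

```text
time_s: 53.75
position: [0.488, 0.0495, 0.1106]
tcp_rot: [[0.616, -0.0, 0.788], [-0.788, -0.001, 0.616], [0.001, -1.0, -0.001]]
force: [-3.4, -3.6, 7.8]
opening: 0.096
```

```bash
python3 go.py
```

```text
t 53.75 pos [488.   49.5 110.6] yaw -51.99 y-axis [-0.    -0.001 -1.   ] F [-3.4 -3.6  7.8] M [-0.723  0.5    0.303] open 8.4 j6 -45.2
tau6 0.1919
```

Emit:
jog_arm:
  motion: [0,0.15,0,0,1.5,0]

```text
time_s: 53.88
position: [0.488, 0.0495, 0.1106]
tcp_rot: [[0.595, -0.0, 0.804], [-0.804, -0.001, 0.595], [0.001, -1.0, -0.001]]
force: [-2.1, -3.6, 7.0]
opening: 0.103
```

```bash
python3 go.py 599.8 -36.4 110 -20
```

```text
t 53.88 pos [488.   49.5 110.6] yaw -53.48 y-axis [-0.    -0.001 -1.   ] F [-2.1 -3.6  7. ] M [-0.679  0.523  0.362] open 9.0 j6 -43.7
shift [135.6   0.6  38.7] turn y -33.5
tau6 0.2058
```

Emit:
jog_arm:
  motion: [0,0,0,0,0,0,0,0,0,0,0,0,0,-43,0,0,0,0,68,-43,19,0,-17,0,135.6,-43,38.7,0,-33.5,0,135.6,-43,38.7,0,-33.5,0,135.6,-43,38.7,0,-33.5,0,135.6,-43,38.7,0,-33.5,0,135.6,-22,38.7,0,-33.5,0,135.6,-0.5,38.7,0,-33.5,0,135.6,-0.5,38.7,0,-33.5,0,135.6,-0.5,38.7,0,-33.5,0]
  gripper: 0.35

```text
time_s: 55.38
position: [0.5999, -0.0353, 0.1111]
tcp_rot: [[0.94, 0.0, 0.342], [-0.342, 0.0, 0.94], [0.0, -1.0, 0.0]]
force: [0.4, 0.3, 0.2]
opening: 0.347
```

```bash
python3 go.py 599.8 -36.4 110 -20
```

```text
t 55.38 pos [599.9 -35.3 111.1] yaw -20.01 y-axis [ 0.  0. -1.] F [0.4 0.3 0.2] M [-0.002 -0.014 -0.012] open 30.2 j6 -84.0
shift [ 0.2  1.1 -1. ] turn y -0.0
tau6 0.0068
```

Emit:
jog_arm:
  motion: [0,0,0,0,0,0,0,0,0,0,0,0,0,0,0,0,0,0,0,0,0,0,0,0,0,0.15,0,0,1.5,0,0,0.3,0,0,3,0]
  gripper: 0

```text
time_s: 56.12
position: [0.6011, -0.0363, 0.1122]
tcp_rot: [[0.92, 0.003, 0.392], [-0.392, -0.001, 0.92], [0.003, -1.0, 0.0]]
force: [-1.7, -0.2, 10.2]
opening: 0.005
```

```bash
python3 go.py
```

```text
t 56.12 pos [601.1 -36.3 112.2] yaw -23.06 y-axis [ 0.003 -0.001 -1.   ] F [-1.7 -0.2 10.2] M [-0.056  0.366  0.033] open 0.4 j6 -81.0
tau6 -0.105
```

```bash
python3 - <<'E'
from h import *
p,d=bot.capture("wrist"); np.savez("w14.npz",p=p,d=d);cv2.imwrite("pics/w14.png",cv2.resize(p[...,::-1],None,fx=1.5,fy=1.5))
E
python3 cover.py w14; python3 top.py w14 2>/dev/null;python3 go.py
```

```text
w14 16927 centre top 80.36 tilt deg 0.08 corner gap nuts1-4 [np.float64(0.34), np.float64(0.45), np.float64(0.38), np.float64(0.27)] rms 0.4
t 56.17 pos [601.1 -36.3 112.2] yaw -23.11 y-axis [ 0.003 -0.001 -1.   ] F [-1.6 -1.   9.7] M [-0.092  0.325 -0.015] open 0.4 j6 -81.0
tau6 0.0779
```

View pics/w14.png

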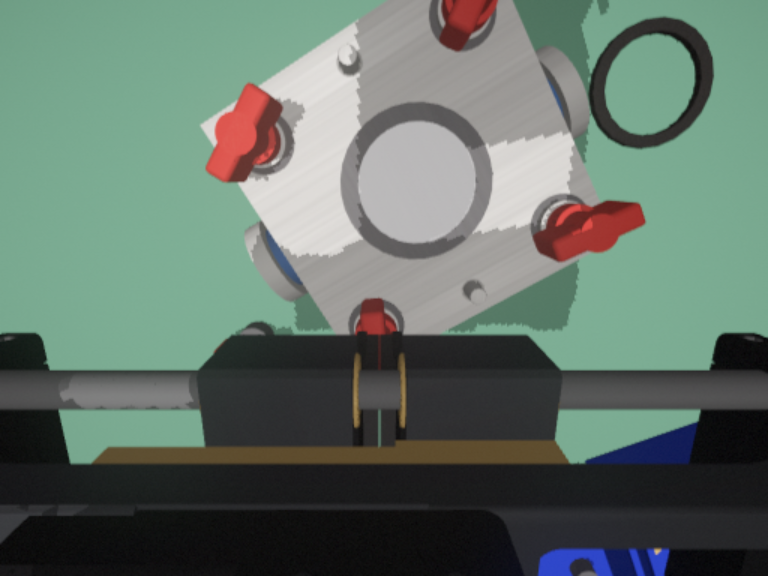

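Emit:
jog_arm:
  motion: [0,0,0,0,0,0,0,0,0,0,0,0]
  gripper: 0.35

```text
time_s: 56.42
position: [0.6024, -0.0346, 0.1122]
tcp_rot: [[0.92, 0.006, 0.393], [-0.393, 0.002, 0.92], [0.005, -1.0, 0.005]]
force: [1.3, 4.9, 7.4]
opening: 0.149
```

```bash
python3 - <<'E'
from h import *
p,d=bot.capture("wrist"); np.savez("w15.npz",p=p,d=d);cv2.imwrite("pics/w15.png",cv2.resize(p[...,::-1],None,fx=1.5,fy=1.5))
E
python3 cover.py w15; python3 top.py w15 2>/dev/null;python3 go.py 599.8 -36.4 110 -20
```

```text
w15 16943 centre top 80.2 tilt deg 0.04 corner gap nuts1-4 [np.float64(0.16), np.float64(0.23), np.float64(0.23), np.float64(0.16)] rms 0.4
t 56.48 pos [602.4 -34.8 112.1] yaw -23.09 y-axis [ 0.006  0.002 -1.   ] F [1.1 2.2 4. ] M [ 0.37  -0.191  0.058] open 16.8 j6 -81.1
shift [-1.8  2.1 -2.5] turn y -3.1
tau6 -0.0136
```

View pics/w15.png

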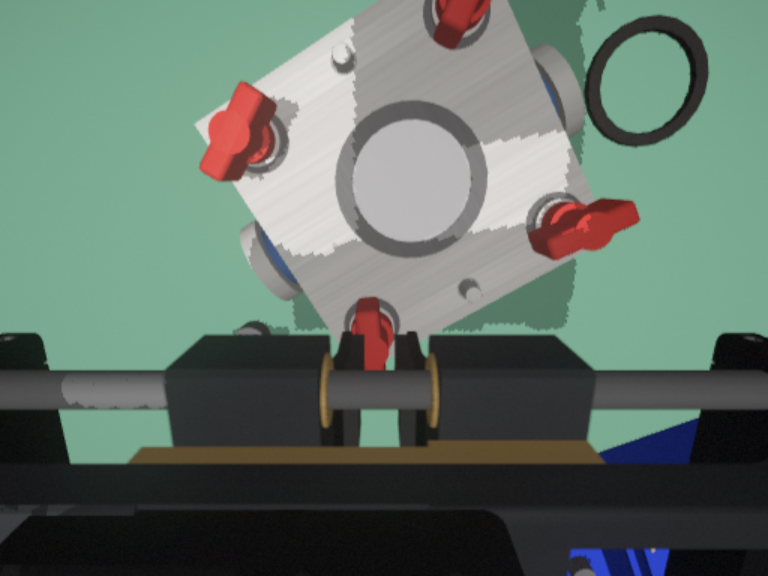

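Emit:
jog_arm:
  motion: [0,0,0,0,3,0,0,0,0,0,3,0]
  gripper: 0.35

```text
time_s: 56.72
position: [0.6001, -0.0358, 0.1103]
tcp_rot: [[0.899, 0.0, 0.438], [-0.438, 0.0, 0.899], [0.0, -1.0, 0.0]]
force: [-0.5, -0.6, -0.3]
opening: 0.334
```

```bash
python3 - <<'E'
from h import *
p,d=bot.capture("wrist"); np.savez("w16.npz",p=p,d=d);cv2.imwrite("pics/w16.png",cv2.resize(p[130:320,140:380,::-1],None,fx=3,fy=3))
E
python3 top.py w16 2>/dev/null;python3 go.py 599.8 -36.4 110 -20
```

```text
t 56.77 pos [600.1 -35.9 110.2] yaw -25.97 y-axis [ 0.  0. -1.] F [ 1.1 -0.2 -0.2] M [-0.057  0.027 -0.054] open 29.3 j6 -78.1
shift [ 0.   0.2 -0.6] turn y -6.0
tau6 0.0217
```

View pics/w16.png

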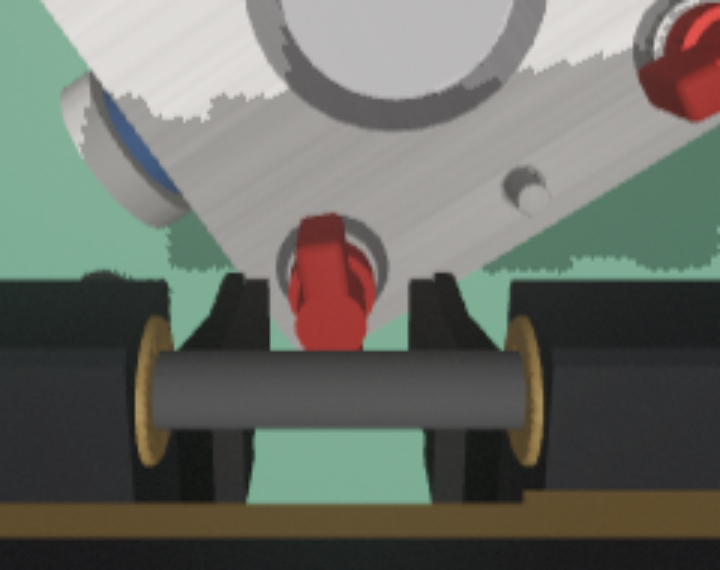

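Emit:
jog_arm:
  motion: [0,0.5,-0.6,0,-5.5,0,0,0.5,-0.6,0,-5.5,0]

```text
time_s: 57.02
position: [0.5997, -0.0365, 0.1095]
tcp_rot: [[0.936, -0.0, 0.351], [-0.351, 0.0, 0.936], [-0.0, -1.0, 0.0]]
force: [0.9, 0.2, -0.5]
opening: 0.348
```

Emit:
jog_arm:
  motion: [0,0,0,0,0,0,0,0,0,0,0,0,0,0,0,0,0,0,0,0,0,0,0,0]
  gripper: 0.03

```text
time_s: 57.52
position: [0.5996, -0.0371, 0.1097]
tcp_rot: [[0.937, -0.001, 0.35], [-0.35, -0.001, 0.937], [-0.0, -1.0, -0.001]]
force: [-1.1, -2.2, 1.0]
opening: 0.097
```

```bash
python3 go.py
```

```text
t 57.52 pos [599.6 -37.1 109.7] yaw -20.47 y-axis [-0.001 -0.001 -1.   ] F [-1.1 -2.2  1. ] M [-0.49   0.171  0.132] open 8.5 j6 -83.6
tau6 0.1708
```

Emit:
jog_arm:
  motion: [0,0.15,0,0,1.5,0,0,0.3,0,0,3,0]

```text
time_s: 57.78
position: [0.5997, -0.037, 0.1096]
tcp_rot: [[0.917, -0.0, 0.4], [-0.4, -0.001, 0.917], [0.0, -1.0, -0.001]]
force: [-1.3, -3.2, 1.8]
opening: 0.106
```

```bash
python3 go.py
```

```text
t 57.77 pos [599.7 -37.  109.6] yaw -23.56 y-axis [-0.    -0.001 -1.   ] F [-1.3 -3.2  1.8] M [-0.621  0.37   0.379] open 9.2 j6 -80.5
tau6 0.2235
```

Emit:
jog_arm:
  motion: [0,0.1,0,0,1.5,0]

```text
time_s: 57.9
position: [0.5997, -0.037, 0.1095]
tcp_rot: [[0.906, -0.0, 0.424], [-0.424, -0.001, 0.906], [0.0, -1.0, -0.001]]
force: [-2.1, -3.7, 2.7]
opening: 0.104
```

```bash
python3 go.py
```

```text
t 57.9 pos [599.7 -37.  109.5] yaw -25.07 y-axis [-0.    -0.001 -1.   ] F [-2.1 -3.7  2.7] M [-0.691  0.283  0.39 ] open 9.0 j6 -79.0
tau6 0.2324
```

Emit:
jog_arm:
  motion: [0,0,0,0,0,0,0,0,0,0,0,0,0,0,0,0,0,0,0,-50,0,0,0,0,16,-130,16,0,0,0,16,-130,16,0,0,0,16,-130,16,0,0,0,16,-130,16,0,0,0]
  gripper: 0.4

```text
time_s: 58.9
position: [0.6196, -0.0283, 0.2375]
tcp_rot: [[0.906, -0.003, 0.423], [-0.423, 0.001, 0.906], [-0.004, -1.0, -0.0]]
force: [0.2, -0.4, -0.7]
opening: 0.4
```

```bash
python3 look.py w17 >/dev/null; python3 top.py w17; python3 cover.py w17; python3 go.py
```

```text
633 [268.1  32.3] ztop 116.4 ctr [488.4  49.9] len 35.9 thk at ends 9.7 ang -46.7
567 [182.6  92.1] ztop 117.3 ctr [500.9 -48.6] len 35.1 thk at ends 9.8 ang -54.5
499 [318.5 123.4] ztop 117.0 ctr [586.8  62.2] len 35.3 thk at ends 9.2 ang -87.3
421 [237.4 174.4] ztop 115.7 ctr [599.3 -36.1] len 34.3 thk at ends 9.7 ang -18.1
[ 0.5064 -0.0014  0.0794]
[0.5386 0.0672 0.0803]
[ 0.5585 -0.014   0.0883]
[0.5825 0.0368 0.0795]
[-0.0669  0.0309  0.0151]
w17 6448 centre top 80.05 tilt deg 0.04 corner gap nuts1-4 [np.float64(0.09), np.float64(0.08), np.float64(0.02), np.float64(0.03)] rms 0.43
t 58.95 pos [619.5 -28.4 237.2] yaw -25.02 y-axis [-0.004  0.001 -1.   ] F [ 0.1  0.1 -0.2] M [-0.067  0.031  0.015] open 35.1 j6 -77.9
tau6 0.0003
```

View pics/w17.png

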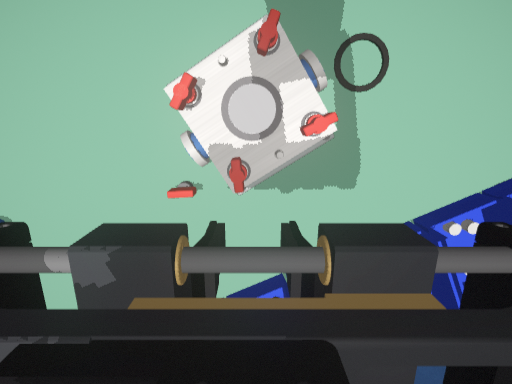

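Run:
```python
from h import *; from top import cloud
f=np.load("w17.npz");s=bot.read_state();c=bot.get_calibration("wrist")
for a,uv,l in blobs(red(f["p"]),40):
    P=cloud(f["d"],wristpose(s),c)[l]; m=P[np.median(P[:,2])-.01<P[:,2]].mean(0); 
    if m[2]<.06: print("spare nut",m.round(4))
print(round(s["time_s"],2),np.round(s["force"],1)); print(bot.hand_in())
```

```text
spare nut [ 0.5994 -0.1255  0.0397]
58.95 [ 0.1  0.1 -0.2]
the job is handed in; nothing more can be done
None
```

The job is handed in at 59 s of the 72 allowed: the cover reads home and flat, and all four nuts felt snug.

**Sequence:** I worked in the order 1-3-2-4. The first round gave each nut about 28°, measured on the wings, which left the cover about 2.2 mm up. The next round was about 18° each. I then turned by feel until the torque rose, and went back over all four.

**Last checks:**
- **Cover:** its top reads 80.05 mm above the bench, against 80 when home, with 0.04° of tilt. The largest tilt I measured on the way was about 0.6°. One later picture fitted 1.0°, but from too few pixels to trust.
- **Clamping torque above friction:** nuts 1 and 4 about +0.09 N m, nut 2 about +0.11, nut 3 about +0.14. All are inside the snug band of 0.07 to 0.18. A single torque reading scatters by about 0.03, so nuts 1 and 4 have little margin above the lower limit.
- **Bystanders:** the spare nut still measures within about 1.5 mm of where it was. I did not re-measure the others; nothing went near them.

**What went wrong or disagreed:**
- **Missed grip:** the jaws shut past nut 3's wing without holding it on the second-to-last grip, with about 10 N on the tool. I reopened, recentred and gripped again normally, and the feel was repeated then.
- **Wing lag:** the wings ended 4 to 7° behind the tool's angle because of slip in the grip. I trusted torque rather than tool angle.

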